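# Book parts bins out to the current job and set them in its kit tray

### The arm

A 6-joint arm with a two-finger parallel gripper is mounted at the origin on the work surface. World frame = base frame: x ahead of the robot, y to its left, z up, the work surface at z = 0. Lengths are in m, angles in rad, forces in N, time in s.
With the tool pointing down it reaches from about 0.25 to 0.775 m from the base axis. Payload 4 kg.
Tool frame: the origin (TCP) lies on the centre line of the jaws, within the pads' length; the fingertips stand robot.tips_ahead ahead of it and the grasp point (between the pads) lies 8 mm behind it (robot.tips_ahead is the distance from the TCP to the fingertips, in m); z points along the fingers, y is the line along which they close (so a half turn about z gives the same grasp; the last joint's range is limited). The gripper opens to 94 mm and grips with 3 to 60 N. Pads are 16 mm wide; open, the fingers measure 119 mm over their backs; the gripper's body (75 mm by 177 mm) begins 78 mm behind the grasp point.
Start: joints at [1.141, 0.087, 1.371, -0, 1.684, -0.103], TCP at [0.177, 0.521, 0.217] pointing down, gripper open.
Joint ranges: [-3.1, 3.1], [-0.76, 2.03], [0.27, 2.55], [-1.08, 4.22], [0.17, 2.65], [-2.57, 2.57]. Speed limits (rad/s): [2.79, 2.79, 3.14, 3.14, 3.14, 3.14].

### API

Orientations are given as [roll, pitch, yaw] about the fixed x, y, z axes, in that order (R = Rz(yaw) Ry(pitch) Rx(roll)).
In Python, from bench import robot, snapshot, close_job, spotter gives the robot as it stands. The module is installed in compiled form; this text tells all that it offers.
- The arm moves only by the tool servo_tool, never from a script. Its argument "commands" is one flat list of numbers, 7 for each row, row after row: the shift along the tool's x, y, z in m, then the turn, a rotation vector about the tool's x, y, z in degrees, then the finger opening in m, from 0 to 0.094. In form: [x, y, z, ax, ay, az, grip, x, y, z, ax, ay, az, grip, ...]. A call has 1 to 10 rows; each row is the pose to reach, as a shift and turn from the pose commanded when the call began, along the tool's axes at that moment; what a row does not reach only later rows make up. A row lasts 1/8 s, in which the tool goes at most 62.5 mm and 10.7 degrees, less where a joint would pass 70% of its speed; a pose out of reach is approached as far as the arm can. A call with a gripper value outside its range is refused whole. The fingers move at their own pace and stop on an object; the grip force is fixed at half the most. Time passes only in rows, so rows that repeat a pose let the fingers close. It gives the time, the measured TCP pose, the force, the opening and the grip force at its end, in the units of the state.
- robot.get_obs(): the state, without advancing time (a new reading comes with each control period).
- snapshot(name): name is "side" or "top"; returns a dict with "img" (400x640x3 uint8, blue, green, red), "camera_matrix" (3x3 intrinsics, pixels), "k1" (the pictures are not rectified: a ray, as slopes to the right and down, at radius r is drawn at 1 + k1 r^2 times it, then the intrinsics apply), "extrinsics" (4x4, takes a point from camera to world coordinates). Camera axes: x right, y down, z forward; pixel columns grow to the right and rows downward; lengths in m; the calibration is good to about 2 mm. A picture is of the moment at which its call begins. There is no depth.
- close_job(): hands the job in; it is judged then, once.
Trained networks look in a picture, given as the dict that the camera call returned (one of the last four; its "shot" number tells which), for a name from the list of things; names that differ only in an ending like _2 or _b are one class to them, and where a whole thing is asked for, a point or a joint stands for the part that bears it (a point fixed in the world has none). Each returns a list of dicts, best first, with "conf" (0 to 1); they miss things now and then, are a little off and sometimes report something else, mostly with a low value. They report only what shows in the picture. A call takes as long as a camera call.
- spotter.trace(name, picture): "region" (400x640 bool, what is visible of it) and "box" ([left, top, width, height] in pixels, round what is visible of it).
The state is a dict: "time": time; "joint_positions": joint angles; "qvel": joint speeds; "joint_torque": joint torques, N m; "tool_pos": TCP position; "ee_rot": TCP orientation; "wrist_force": force on the tool from outside, world axes, zero at the start; "wrist_torque": the same for the moment, N m; "width": finger opening in m; "finger_force": force on a finger pad.
Only numpy, scipy, OpenCV 4.12 (cv2) and the standard library are available. Lean on these libraries where they do the work, as an engineer would, in place of code of your own. Each camera call takes 0.05 s, during which the arm holds its last target. There are 200 camera calls.

### The job

Two coloured job cards stand on the bench; the one on the blue mat is the job in progress. Take the scanner from its charging cup and scan the label of that card, then the label of every parts bin, one after another from the robot's left to its right: each time hold the window square to the label, about 7 cm from it and pointing at its middle, and keep still for two seconds. Put the scanner back upright in its cup and set all the bins flat in the kit tray of that card's colour, leaving everything else on the bench alone.

Things in the scene. Friction and masses are not known exactly. Their poses are not given: they have to be found in the camera images.
- scanner: cordless stick scanner, loose, 0.14 kg: white handle 26 x 28 mm (x, y) from 50 to 150 mm behind the window, orange trigger on its -x side, black head 32 x 36 mm with the dark red window in its end face. Origin: centre of the window; z runs from window to tail, so it looks along -z. It starts upright in its charger, window down
- scan_point (a point): the scanner's reading point: 70 mm straight ahead of the middle of its window (scanner frame 0, 0, -0.07)
- charger: grey charging cup, fixed: base 75 x 80 x 12 mm, on it an upright cup open at the top, inside 38 x 42 mm (x, y), rim 56 mm above the bench. Origin: centre of its underside. The scanner stands in it with its window face on the cup's floor, 12 mm above the bench, the axes of both parallel (either way round)
- work_mat: flat blue work mat, 170 x 150 mm, 3 mm thick, with a half-built green circuit board at its far side; fixed, look only. The card of the job in progress stands on its near part, 30 mm nearer than its origin (its centre)
- paper_pad: flat white paper pad, 170 x 150 mm, 3 mm thick; fixed, look only. The card of the waiting job stands on it
- card_red_label (a point): centre of the white code label (44 x 40 mm) on the red job card, 36 mm above the bench. The card, 92 mm wide, lies on a small fixed aluminium stand 62 mm deep and about 60 high, sloped towards the robot, on the blue work mat or on the white pad. The point's z axis points out of the label, square to it: 35 degrees from vertical towards the robot
- card_yellow_label (a point): centre of the white code label (44 x 40 mm) on the yellow job card, 36 mm above the bench. The card, 92 mm wide, lies on a small fixed aluminium stand 62 mm deep and about 60 high, sloped towards the robot, on the blue work mat or on the white pad. The point's z axis points out of the label, square to it: 35 degrees from vertical towards the robot
- bin_a: grey open parts bin of blue capacitors, loose, about 0.12 kg, may be absent (None); 90 mm deep (x), 50 wide (y), label slope at its -x end. Origin: centre of its underside, z up. Its side walls (50 mm apart, 50 high from x = -13 to 45 mm) can be gripped across from above. It starts facing roughly the robot; bins a, b, c, d stand in this order from left (+y) to right
- bin_b: grey open parts bin of red LEDs, loose, about 0.12 kg, may be absent (None); 90 mm deep (x), 50 wide (y), label slope at its -x end. Origin: centre of its underside, z up. Its side walls (50 mm apart, 50 high from x = -13 to 45 mm) can be gripped across from above. It starts facing roughly the robot; bins a, b, c, d stand in this order from left (+y) to right
- bin_c: grey open parts bin of green terminal blocks, loose, about 0.12 kg, may be absent (None); 90 mm deep (x), 50 wide (y), label slope at its -x end. Origin: centre of its underside, z up. Its side walls (50 mm apart, 50 high from x = -13 to 45 mm) can be gripped across from above. It starts facing roughly the robot; bins a, b, c, d stand in this order from left (+y) to right
- bin_d: grey open parts bin of black chips, loose, about 0.12 kg, may be absent (None); 90 mm deep (x), 50 wide (y), label slope at its -x end. Origin: centre of its underside, z up. Its side walls (50 mm apart, 50 high from x = -13 to 45 mm) can be gripped across from above. It starts facing roughly the robot; bins a, b, c, d stand in this order from left (+y) to right
- bin_a_label (a point): centre of the white code label (44 x 38 mm) on the sloped front of bin_a, 33.5 mm above its underside and 26.5 mm in front of its origin; the point's z axis points out of the label, square to it: 35 degrees from vertical towards the bin's front (None if the bin is absent)
- bin_b_label (a point): centre of the white code label (44 x 38 mm) on the sloped front of bin_b, 33.5 mm above its underside and 26.5 mm in front of its origin; the point's z axis points out of the label, square to it: 35 degrees from vertical towards the bin's front (None if the bin is absent)
- bin_c_label (a point): centre of the white code label (44 x 38 mm) on the sloped front of bin_c, 33.5 mm above its underside and 26.5 mm in front of its origin; the point's z axis points out of the label, square to it: 35 degrees from vertical towards the bin's front (None if the bin is absent)
- bin_d_label (a point): centre of the white code label (44 x 38 mm) on the sloped front of bin_d, 33.5 mm above its underside and 26.5 mm in front of its origin; the point's z axis points out of the label, square to it: 35 degrees from vertical towards the bin's front (None if the bin is absent)
- tray_red: red kit tray, fixed, empty at the start: inside 240 x 190 mm (x, y), floor 4 mm and rim 14 mm above the bench. Origin: centre of its underside; room for four bins in two rows of two (bin centres at +-60 mm in x and +-47 mm in y of the tray, bins parallel to its x)
- tray_yellow: yellow kit tray, fixed, empty at the start: inside 240 x 190 mm (x, y), floor 4 mm and rim 14 mm above the bench. Origin: centre of its underside; room for four bins in two rows of two (bin centres at +-60 mm in x and +-47 mm in y of the tray, bins parallel to its x)
- solder_spool: bystander: metal solder spool, 54 mm diameter, 50 high; leave it alone
- mug: bystander: blue mug, 76 mm diameter, 90 high; leave it alone
- multimeter: bystander: yellow handheld multimeter lying flat, 150 x 75 x 34 mm; leave it alone
- screwdriver: bystander: red-handled screwdriver lying flat; leave it alone
- pliers: bystander: blue-handled pliers lying flat, about 140 mm long; leave it alone
- tape_roll: bystander: roll of black tape lying flat, 56 mm diameter, 19 high; leave it alone
- flux_jar: bystander: small amber jar, 44 mm diameter, 55 high; leave it alone

How it is judged:
By the outcome, as a careful person would: the job done as asked, in the order asked, and still so for the second after the job is handed in, with the robot touching nothing.
Of bin_a, bin_b, bin_c, bin_d only 3 to 4 are there at a start; the rules pass over those that are not, and their reading is None.
At some moment in a run one of bin_a, bin_b, bin_c, bin_d may be knocked a few centimetres aside while the robot is not near it.
It also fails if it takes over 210 s, if anything falls off the work surface, if the arm or the gripper's body presses on something with over 40 N, if the wrist force passes 120 N, or if a joint passes its speed limit or range.

## Working session

There is one attempt and no reset: what is moved stays moved. The work goes in short steps, Python scripts to look and compute and a tool call to move; the robot and the scene stay as the last step left them, time stands still between calls to the robot, and variables do not carry over. Pictures are saved under pics/ and viewed, at most 14 in all, crops included, and the job is handed in when it is done.

Besides the shell and the picture viewer there is one more tool, called after "Request:" as name(argument=value, ...), one argument or row to a line, values as JSON. servo_tool: Moves the arm, as the interface text tells. Its arguments: {"type":"object","properties":{"commands":{"type":"array","items":{"type":"number"}}},"required":["commands"]}

```bash
mkdir -p pics; ls; python3 - <<'E'
from bench import robot, snapshot
import cv2
o=robot.get_obs(); print({k:o[k] for k in('time','tool_pos','ee_rot','width')}, robot.tips_ahead)
for n in('side','top'):
    s=snapshot(n); cv2.imwrite(f'pics/{n}0.png',s['img']); print(n,s['camera_matrix'],s['k1'],s['extrinsics'])
E
```

```text
pics
{'time': 0.0, 'tool_pos': array([0.17636186, 0.52041218, 0.21532984]), 'ee_rot': array([-3.13943264e+00, -2.00349500e-04,  2.81478690e+00]), 'width': 0.09391494420307822} 0.011
side [[454.97233062   0.         318.85802828]
 [  0.         454.97233062 206.86173963]
 [  0.           0.           1.        ]] 0.03680581710923339 [[ 0.91735392 -0.18213969  0.35395891  0.1936213 ]
 [-0.39755162 -0.46466555  0.79122603 -0.84555628]
 [ 0.02035884 -0.86655124 -0.4986727   0.55318093]
 [ 0.          0.          0.          1.        ]]
top [[457.76452415   0.         319.73874035]
 [  0.         457.76452415 194.17869441]
 [  0.           0.           1.        ]] -0.0856203537965452 [[-0.00842651 -0.99032807  0.13848936  0.38135213]
 [-0.99992654  0.0071383  -0.0097959   0.00195927]
 [ 0.00871257 -0.13856174 -0.99031547  1.4492422 ]
 [ 0.          0.          0.          1.        ]]
```

View pics/side0.png

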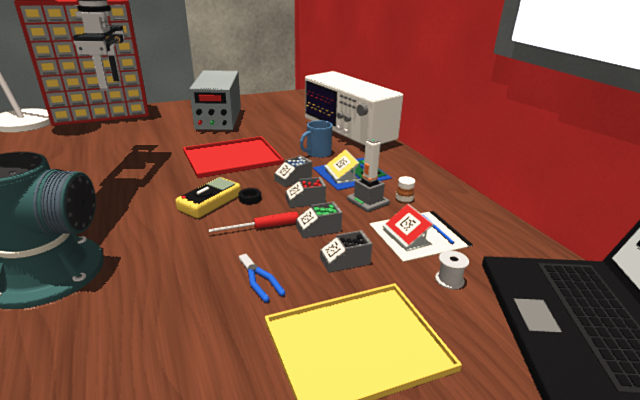

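View pics/top0.png

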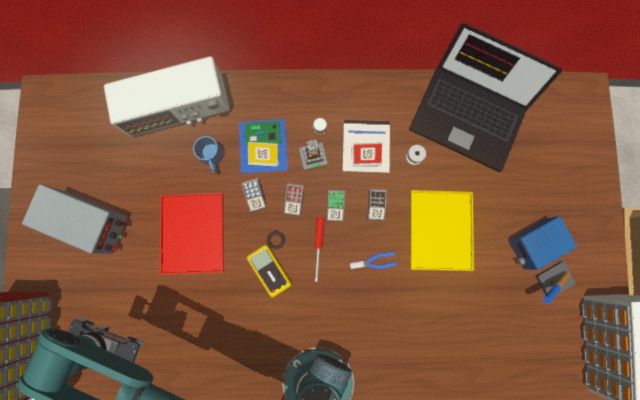

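```bash
cat > h.py <<'E'
import numpy as np, cv2
from scipy.optimize import minimize
from scipy.spatial.transform import Rotation as Rn
from bench import robot, snapshot, spotter
def box(x0,x1,y0,y1,z0,z1): return np.array([(x,y,z) for x in(x0,x1) for y in(y0,y1) for z in(z0,z1)])/1e3
prof=[(-45,0),(45,0),(45,50),(-13,50),(-13,43),(-45,20.5)]
s,c=np.sin(np.radians(35)),np.cos(np.radians(35))
def patch(cx,cz,a,b): return np.array([(cx+u*c*b/2,v*a/2,cz+u*s*b/2) for u in(-1,1) for v in(-1,1)])/1e3
M={'bin':[np.array([(x,y,z) for x,z in prof for y in(-25,25)])/1e3],
 'binlabel':[patch(-26.5,33.5,44,38)],'cardlabel':[patch(0,36,44,40)],
 'tray':[box(-123,123,-98,98,0,14)],
 'charger':[box(-37.5,37.5,-40,40,0,12),box(-22,22,-24,24,12,56)],
 'scanner':[box(-13,13,-14,14,62,162)]}
def proj(P,S):
    E=np.linalg.inv(S['extrinsics']); q=P@E[:3,:3].T+E[:3,3]; q=q[:,:2]/q[:,2:]
    q=q*(1+S['k1']*(q**2).sum(1,keepdims=True)); K=S['camera_matrix']
    return q*[K[0,0],K[1,1]]+[K[0,2],K[1,2]]
def ground(uv,S,z):
    K=S['camera_matrix']; d=(np.array(uv,float)-[K[0,2],K[1,2]])/[K[0,0],K[1,1]]; q=d.copy()
    for _ in range(20): q=d/(1+S['k1']*(q@q))
    E=S['extrinsics']; r=E[:3,:3]@[q[0],q[1],1]; o=E[:3,3]; return (o+r*(z-o[2])/r[2])[:2]
def fit(model,views,x0,z0=0):
    """views: list of (mask,S). returns x,y,yaw, iou per view"""
    F=4; data=[]
    for m,S in views:
        ys,xs=np.where(m); l,t=xs.min()-12,ys.min()-12; r,b=xs.max()+13,ys.max()+13
        M_=np.pad(m.astype(np.float32),20)[t+20:b+20,l+20:r+20]
        data.append((cv2.GaussianBlur(cv2.resize(M_,None,fx=F,fy=F,interpolation=cv2.INTER_LINEAR),(0,0),3),S,l,t))
    def ren(p,d):
        im=np.zeros(d[0].shape,np.float32); R=Rn.from_euler('z',p[2]).as_matrix()
        for P in M[model]:
            uv=(proj(P@R.T+[p[0],p[1],z0],d[1])-[d[2]-.5,d[3]-.5])*F-.5
            cv2.fillConvexPoly(im,cv2.convexHull(np.round(uv*16).astype(np.int32)),1,shift=4)
        return im
    cost=lambda p:sum(((cv2.GaussianBlur(ren(p,d),(0,0),3)-d[0])**2).sum()/d[0].sum() for d in data)
    best=None
    for dy in(-.3,0,.3):
        r=minimize(cost,np.add(x0,[0,0,dy]),method='Nelder-Mead',options=dict(initial_simplex=np.add(x0,[0,0,dy])+np.array([[0,0,0],[.01,0,0],[0,.01,0],[0,0,.15]]),xatol=1e-4,fatol=1e-5))
        if best is None or r.fun<best.fun: best=r
    p=best.x; iou=[round(float(((ren(p,d)>.5)&(d[0]>.5)).sum()/((ren(p,d)>.5)|(d[0]>.5)).sum()),2) for d in data]
    return p,iou
def white(S,m):
    hsv=cv2.cvtColor(S['img'],cv2.COLOR_BGR2HSV); m=cv2.dilate(m.astype(np.uint8),np.ones((3,3)))
    w=((hsv[...,1]<70)&(hsv[...,2]>140)&(m>0)).astype(np.uint8)
    w=cv2.morphologyEx(w,cv2.MORPH_CLOSE,np.ones((5,5)))
    n,L,st,_=cv2.connectedComponentsWithStats(w); k=1+st[1:,4].argmax(); pts=np.argwhere(L==k)[:,::-1].astype(np.int32)
    o=np.zeros_like(w); cv2.fillConvexPoly(o,cv2.convexHull(pts),1); return o>0
def look(names,cams=('top','side'),label=True):
    SS={n:snapshot(n) for n in cams}; out={}
    for n in names:
        V=[]
        for cam in cams:
            r=spotter.trace(n,SS[cam])
            if r: V.append((r[0]['region'],SS[cam],r[0]['conf'],cam))
        if not V: print(n,'unseen');continue
        mod='bin' if n[:3]=='bin' else 'tray' if n[:4]=='tray' else 'cardlabel' if n[:4]=='card' else n
        ys,xs=np.where(V[0][0]); x0=[*ground((xs.mean(),ys.mean()),V[0][1],.03),0]
        txt=''
        if mod!='cardlabel':
            p,i=fit(mod,[v[:2] for v in V],x0); out[n]=p; txt=f'{np.round(p[:2],4)} yaw {np.degrees(p[2]):.1f} iou {i}'
        if mod=='bin' and label or mod=='cardlabel':
            try:
                q,i=fit('binlabel' if mod=='bin' else mod,[(white(v[1],v[0]),v[1]) for v in V],out.get(n,x0))
                if mod=='cardlabel': out[n]=q
                txt+=f' | label fit {np.round(q[:2],4)} yaw {np.degrees(q[2]):.1f} iou {i}'
            except Exception as e: txt+=' label err '+str(e)
        print(n,[(v[3],round(v[2],2)) for v in V],txt)
    return out,SS
def down(yaw): return Rn.from_euler('xyz',[np.pi,0,yaw])
def rel(pts):
    """pts: list of (tcp pos, Rotation). shift/turn from current measured pose"""
    o=robot.get_obs(); R0=Rn.from_euler('xyz',o['ee_rot']); p0=np.array(o['tool_pos'])
    print('now',np.round(p0,4),np.round(o['ee_rot'],3),'w',round(o['width'],4),'t',round(o['time'],2),'q',np.round(o['joint_positions'],2))
    for p,R in pts:
        a=(R0.inv()*R).as_rotvec(degrees=True)
        print(' row',np.round(R0.inv().apply(np.array(p)-p0),4),np.round(a,2))
E
cat > a.py <<'E'
from h import *
import pickle
o,S=look(['bin_a','bin_b','bin_c','bin_d','card_yellow_label','work_mat','tray_yellow','charger','scanner','card_red_label'][:5]+['tray_yellow','charger','scanner'])
pickle.dump(o,open('o.pkl','wb'))
cv2.imwrite('pics/z.png',cv2.resize(S['side']['img'][120:290,250:480],None,fx=3.4,fy=3.4,interpolation=cv2.INTER_CUBIC))
for n,p in o.items():
    mod='bin' if n[:3]=='bin' else 'tray' if n[:4]=='tray' else 'cardlabel' if n[:4]=='card' else n
E
python3 a.py
```

```text
bin_a [('top', 0.87), ('side', 0.83)] [ 0.5434 -0.0605] yaw -3.2 iou [0.94, 0.0] | label fit [ 0.5748 -0.067 ] yaw -14.6 iou [0.31, 0.0]
bin_b [('top', 0.87), ('side', 0.83)] [ 0.5434 -0.0605] yaw -3.2 iou [0.94, 0.0] | label fit [ 0.5748 -0.067 ] yaw -14.6 iou [0.31, 0.0]
bin_c [('top', 0.87), ('side', 0.83)] [ 0.5434 -0.0605] yaw -3.2 iou [0.94, 0.0] | label fit [ 0.5748 -0.067 ] yaw -14.6 iou [0.31, 0.0]
bin_d [('top', 0.87), ('side', 0.83)] [ 0.5434 -0.0605] yaw -3.2 iou [0.94, 0.0] | label fit [ 0.5748 -0.067 ] yaw -14.6 iou [0.31, 0.0]
card_yellow_label [('top', 0.7), ('side', 0.86)]  | label fit [0.697  0.1444] yaw 60.9 iou [0.23, 0.39]
tray_yellow [('top', 0.58), ('side', 0.78)] [ 0.4661 -0.3967] yaw -1.9 iou [0.97, 0.94]
charger [('top', 0.87), ('side', 0.94)] [0.7063 0.0097] yaw 13.1 iou [0.67, 0.74]
scanner [('top', 0.72), ('side', 0.83)] [0.7066 0.3301] yaw -0.7 iou [0.33, 0.0]
```

```bash
cat > b.py <<'E'
from h import *
S=[snapshot('top'),snapshot('side')]
for n in ['bin_a','card_yellow_label','scanner','charger']:
    for s in S:
        print(n,[(round(r['conf'],2),r['box'],int(r['region'].sum())) for r in spotter.trace(n,s)])
s=S[0]; a=cv2.resize(s['img'][110:230,225:405],None,fx=4,fy=4,interpolation=cv2.INTER_CUBIC)
cv2.imwrite('pics/top1.png',a)
E
python3 b.py
```

```text
bin_a [(0.96, [366.4, 190.7, 20.8, 30.2], 528), (0.91, [242.5, 180.6, 24.1, 32.1], 489), (0.87, [285.2, 183.9, 21.9, 32.8], 515), (0.55, [325.4, 190.7, 22.2, 34.7], 514), (0.37, [306.2, 143.5, 12.0, 14.4], 204)]
bin_a [(0.74, [285.2, 176.8, 39.5, 29.7], 1006), (0.67, [321.4, 230.4, 48.9, 40.7], 1551), (0.58, [274.4, 155.6, 35.9, 27.5], 785), (0.56, [294.3, 200.0, 48.1, 34.4], 1249), (0.39, [397.3, 176.7, 18.2, 26.7], 385)]
card_yellow_label [(0.88, [248.5, 141.0, 29.6, 24.4], 697), (0.25, [237.9, 119.3, 49.4, 52.9], 1715)]
card_yellow_label [(0.87, [323.1, 150.6, 34.9, 35.3], 678), (0.58, [382.2, 202.0, 52.3, 48.2], 1434)]
scanner [(0.55, [311.4, 118.8, 14.6, 19.2], 219), (0.49, [306.9, 144.2, 10.2, 15.2], 178)]
scanner [(0.55, [356.2, 138.1, 23.2, 49.1], 715)]
charger []
charger [(0.94, [345.1, 182.1, 42.1, 28.1], 839)]
```

View pics/z.png

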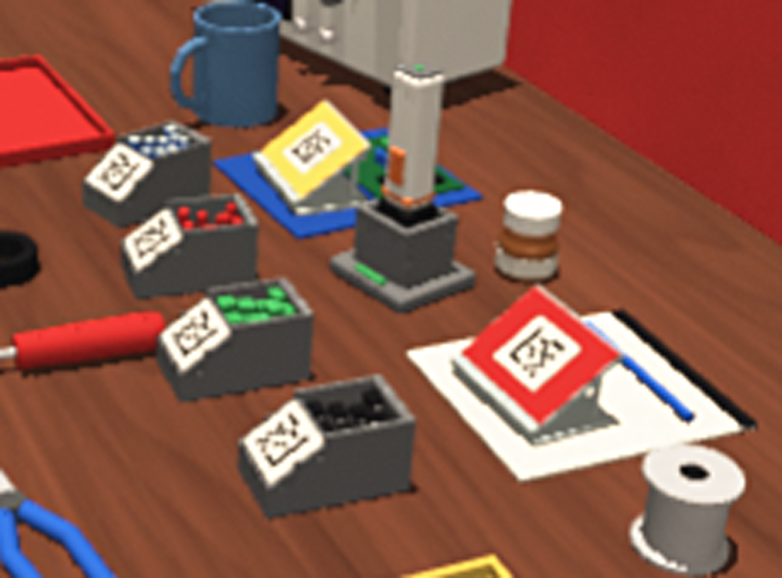

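View pics/top1.png

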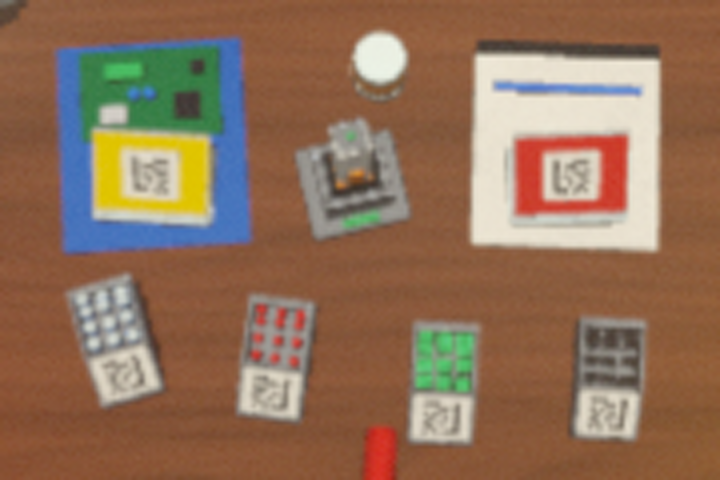

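```bash
cat >> h.py <<'E'
def kind(n): return 'bin' if n[:3]=='bin' else 'tray' if n[:4]=='tray' else 'cardlabel' if n[:4]=='card' else n
def look2(guess,cams=('top','side'),z0=0,tol=14):
    """guess: {name:(x,y,yaw)}"""
    SS={n:snapshot(n) for n in cams}; out={}; cache={}
    for n,g in guess.items():
        mod=kind(n); V=[]; R=Rn.from_euler('z',g[2]).as_matrix()
        for cam in cams:
            k=(mod,cam)
            if k not in cache: cache[k]=spotter.trace(n,SS[cam])
            pc=np.concatenate([proj(P@R.T+[g[0],g[1],z0],SS[cam]) for P in M[mod]]); pc=(pc.min(0)+pc.max(0))/2
            cand=[(np.hypot(*(np.array(r['box'][:2])+np.array(r['box'][2:])/2-pc)),r) for r in cache[k]]
            cand=[x for x in cand if x[0]<tol]
            if cand: r=min(cand,key=lambda x:x[0])[1]; V.append((r['region'],SS[cam],r['conf'],cam))
        if not V: print(n,'unseen');continue
        txt=''
        if mod!='cardlabel':
            p,i=fit(mod,[v[:2] for v in V],g,z0); out[n]=p; txt=f'{np.round(p[:2],4)} yaw {np.degrees(p[2]):.1f} iou {i}'
        if mod in('bin','cardlabel'):
            q,i=fit('binlabel' if mod=='bin' else mod,[(white(v[1],v[0]),v[1]) for v in V],g,z0)
            txt+=f' | label fit {np.round(q[:2],4)} yaw {np.degrees(q[2]):.1f} iou {i}'
            if mod=='cardlabel': out[n]=q
        print(n,[(v[3],round(v[2],2)) for v in V],txt)
    return out,SS
def over(SS,out,fn,crop):
    cam,(x,y,w,h)=crop; im=cv2.resize(SS[cam]['img'][y:y+h,x:x+w],None,fx=4,fy=4,interpolation=cv2.INTER_CUBIC)
    for n,p in out.items():
        R=Rn.from_euler('z',p[2]).as_matrix()
        for P in M[kind(n)]:
            uv=(proj(P@R.T+[p[0],p[1],0],SS[cam])-[x-.5,y-.5])*4
            cv2.polylines(im,[cv2.convexHull(np.round(uv).astype(np.int32))],True,(255,0,255),1)
    cv2.imwrite(fn,im)
E
cat > b.py <<'E'
from h import *
import pickle
t=snapshot('top')
g={n:(*ground(uv,t,z),y) for n,uv,z,y in [('bin_a',(254,195),.03,.2),('bin_b',(294,199),.03,0),('bin_c',(336,205),.03,0),('bin_d',(377,204),.03,0),('charger',(313,156),.03,.2),('scanner',(312.5,145),.162,.2),('card_yellow_label',(263,153),.036,0),('tray_yellow',(442,231),0.01,0)]}
o,S=look2(g); pickle.dump(o,open('o.pkl','wb'))
over(S,o,'pics/top2.png',('top',(225,110,180,120))); over(S,o,'pics/side2.png',('side',(265,130,160,145)))
E
python3 b.py
```

```text
bin_a [('top', 0.76), ('side', 0.84)] [0.5796 0.1982] yaw 16.7 iou [0.94, 0.91] | label fit [0.583  0.2112] yaw 41.6 iou [0.31, 0.45]
bin_b [('top', 0.89), ('side', 0.78)] [0.5638 0.0714] yaw -7.9 iou [0.93, 0.92] | label fit [0.5662 0.0762] yaw -0.6 iou [0.31, 0.85]
bin_c [('top', 0.57), ('side', 0.82)] [ 0.5438 -0.0587] yaw -2.7 iou [0.93, 0.93] | label fit [ 0.5451 -0.0555] yaw 2.4 iou [0.31, 0.86]
bin_d [('side', 0.55)] [ 0.5477 -0.1859] yaw -3.4 iou [0.98] | label fit [ 0.5478 -0.1816] yaw 6.1 iou [0.8]
charger [('top', 0.73)] [0.7053 0.0099] yaw 11.3 iou [0.65]
scanner [('top', 0.53), ('side', 0.94)] [0.706  0.0091] yaw -10.7 iou [0.79, 0.86]
card_yellow_label [('top', 0.57), ('side', 0.98)]  | label fit [0.6971 0.145 ] yaw 62.7 iou [0.22, 0.37]
tray_yellow [('top', 0.97)] [ 0.465  -0.3981] yaw -1.7 iou [0.97]
```

```bash
cat > c.py <<'E'
from h import *
t=snapshot('top')
hsv=cv2.cvtColor(t['img'],cv2.COLOR_BGR2HSV)
print(hsv[197:215,248:268,1]); print(hsv[197:215,248:268,2]);print(hsv[146:162,254:274,1])
E
python3 c.py
```

```text
[[ 20  33   7  19  18  17  23  28  30  29  28  30  29  30  34  67 119 143
  147 144]
 [  8   8  22  28  31  31  29  28  30  29  32  30  28  30  30  40 111 155
  146 148]
 [ 30  30  30  28  31  29  30  28  30  34  38  31  29  29  27  27  99 145
  143 152]
 [ 29  30  31  31  35  35  33  31  32  31  36  36  31  28  29  31  75 138
  142 149]
 [ 29  29  32  38  38  37  37  35  35  33  34  39  32  29  29  28  54 134
  148 146]
 [ 30  29  29  32  33  34  33  33  33  31  32  38  33  30  28  29  45 109
  139 153]
 [ 31  28  30  31  34  38  33  32  33  33  29  38  36  33  28  29  30  75
  155 150]
 [ 38  28  28  31  37  40  33  33  35  32  30  34  36  30  29  28  27  58
  139 154]
 [ 57  32  29  30  33  38  35  32  32  31  30  38  44  32  29  29  27  44
  134 153]
 [ 76  35  29  29  32  36  36  37  33  30  33  38  36  35  28  29  27  38
  113 155]
 [104  40  30  28  31  33  34  35  35  30  33  30  31  28  32  27  29  49
  108 139]
 [133  65  32  31  31  34  30  29  30  28  26  29  30  40  51  74  98 114
  135 150]
 [145  92  41  29  31  29  31  32  28  27  35  46  80 106 124 134 149 155
  154 
[... 2622 characters left out ...]
 179 255
  255 255]
 [212 125  52  29  34  32  32  32  34  31  32  32  31  29  32  84 181 235
  248 255]
 [222 126  52  30  33  34  30  30  31  32  33  34  34  28  32  86 179 255
  255 255]
 [213 124  50  31  33  39  33  32  30  30  33  35  31  30  33  85 183 230
  236 255]
 [228 124  54  31  34  40  39  35  31  32  35  34  33  28  32  87 182 255
  255 255]
 [230 135  73  48  44  45  42  40  39  41  40  34  35  30  34  88 181 253
  255 255]
 [244 188 154 125 114 110  93  83  80  80  63  55  55  53  55 106 191 255
  255 255]
 [255 254 237 232 218 215 200 199 201 187 178 176 169 172 158 189 253 255
  255 249]
 [201 205 210 215 221 219 239 230 223 255 245 255 248 237 239 253 255 255
  255 255]]
```

View pics/top2.png

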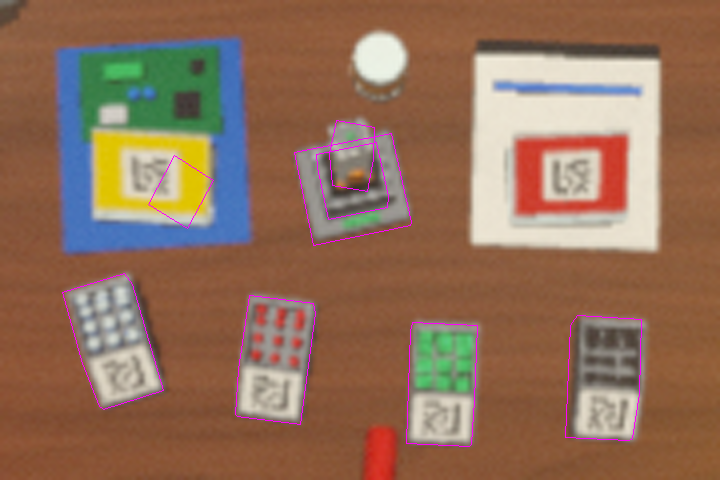

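View pics/side2.png

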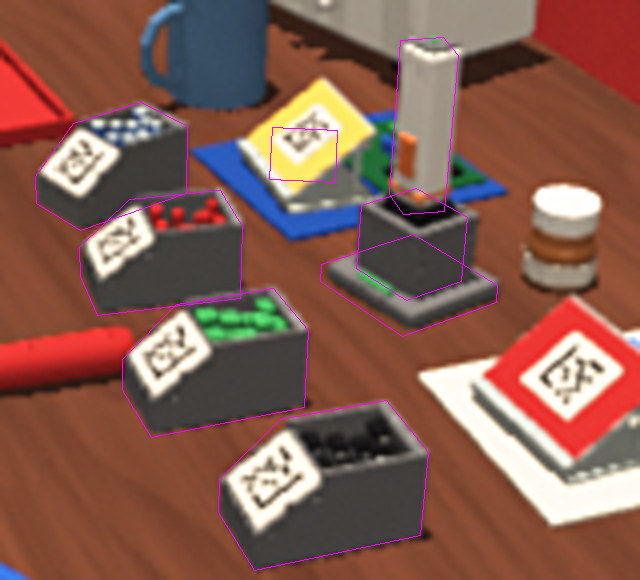

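```bash
python3 - <<'E'
t=open('h.py').read()
t=t.replace("n,L,st,_=cv2.connectedComponentsWithStats(w); k=1+st[1:,4].argmax();","n,L,st,C=cv2.connectedComponentsWithStats(w); C=C[1:]; k=1+(np.hypot(*(C-at).T)+1e3*(st[1:,4]<40)).argmin();").replace("def white(S,m):","def white(S,m,at):").replace("(hsv[...,1]<70)","(hsv[...,1]<100)")
t=t.replace("""q,i=fit('binlabel' if mod=='bin' else mod,[(white(v[1],v[0]),v[1]) for v in V],g,z0)""","""lm='binlabel' if mod=='bin' else mod
            q,i=fit(lm,[(white(v[1],v[0],proj(M[lm][0]@R.T+[g[0],g[1],z0],v[1]).mean(0)),v[1]) for v in V],g,z0)""")
open('h.py','w').write(t)
E
cat > b2.py <<'E'
from h import *
import pickle
g=pickle.load(open('o.pkl','rb')); t=snapshot('top'); g['card_yellow_label']=(*ground((263,153),t,.036),0)
o,S=look2({k:g[k] for k in('bin_a','bin_b','bin_c','bin_d','card_yellow_label','charger')}); g.update(o); pickle.dump(g,open('o.pkl','wb'))
over(S,{k:o[k] for k in('card_yellow_label',)},'pics/side3.png',('side',(300,130,120,100)))
p=np.array([.7057,.0095])
rel([((*p,.25),down(.2)),((*p,.119),down(.2))])
E
python3 b2.py
```

```text
bin_a [('top', 0.57), ('side', 0.73)] [0.5786 0.1975] yaw 17.5 iou [0.92, 0.89] | label fit [0.581  0.2118] yaw 42.3 iou [0.31, 0.45]
bin_b [('top', 0.57), ('side', 0.86)] [0.5648 0.071 ] yaw -7.3 iou [0.91, 0.91] | label fit [0.5661 0.0761] yaw -0.6 iou [0.3, 0.85]
bin_c [('top', 0.92), ('side', 0.57)] [ 0.5434 -0.0585] yaw -4.7 iou [0.92, 0.94] | label fit [ 0.5452 -0.0537] yaw 4.5 iou [0.29, 0.86]
bin_d [('top', 0.72), ('side', 0.72)] [ 0.5459 -0.1888] yaw -4.5 iou [0.94, 0.92] | label fit [ 0.5474 -0.184 ] yaw 4.4 iou [0.3, 0.77]
card_yellow_label [('top', 0.85), ('side', 0.59)]  | label fit [0.7042 0.1491] yaw 57.1 iou [0.22, 0.28]
charger [('top', 0.66), ('side', 0.56)] [0.7065 0.01  ] yaw 13.4 iou [0.68, 0.76]
now [0.1766 0.5209 0.2165] [3.141 0.    2.815] w 0.0939 t 2.65 q [ 1.14  0.09  1.37  0.    1.68 -0.1 ]
 row [-0.6653 -0.3145 -0.0335] [ 0.0000e+00 -1.0000e-02  1.4982e+02]
 row [-0.6653 -0.3145  0.0975] [ 0.0000e+00 -1.0000e-02  1.4982e+02]
```

```bash
cat > c.py <<'E'
from h import *
t=snapshot('top')
r=spotter.trace('card_yellow_label',t)[0]['region']
w=white(t,r,np.array((263,153)));ys,xs=np.where(w);print(r.sum(),w.sum(),xs.min(),xs.max(),ys.min(),ys.max())
P=M['cardlabel'][0];print(P, proj(P+[.694,.163,0],t))
E
python3 c.py
```

```text
746 774 247 278 141 166
[[-0.01638304 -0.022       0.02452847]
 [-0.01638304  0.022       0.02452847]
 [ 0.01638304 -0.022       0.04747153]
 [ 0.01638304  0.022       0.04747153]] [[271.22418991 164.2404504 ]
 [257.37923927 164.34935635]
 [270.60224914 152.50502336]
 [256.58752304 152.61955397]]
```

```bash
sed -i "s/m=cv2.dilate(m.astype(np.uint8),np.ones((3,3)))/m=cv2.erode(m.astype(np.uint8),np.ones((5,5)))/; s/if mod in('bin','cardlabel')/if mod=='cardlabel'/" h.py
cat > b2.py <<'E'
from h import *
import pickle
g=pickle.load(open('o.pkl','rb')); t=snapshot('top'); g['card_yellow_label']=(*ground((263,153),t,.036),0)
o,S=look2({k:g[k] for k in('card_yellow_label',)}); g.update(o); pickle.dump(g,open('o.pkl','wb'))
over(S,o,'pics/side3.png',('side',(300,130,120,100)))
E
python3 b2.py
```

```text
card_yellow_label [('top', 0.83), ('side', 0.61)]  | label fit [0.7054 0.165 ] yaw 22.8 iou [0.54, 0.63]
```

Request:
servo_tool(
  commands=[0,0,-0.12,0,0,50,0.094,0,0,-0.12,0,0,50,0.094,-0.3,-0.15,-0.12,0,0,90,0.094,-0.3,-0.15,-0.12,0,0,90,0.094,-0.3,-0.15,-0.12,0,0,90,0.094,-0.3,-0.15,-0.12,0,0,90,0.094,-0.3,-0.15,-0.12,0,0,90,0.094,-0.3,-0.15,-0.12,0,0,90,0.094,-0.3,-0.15,-0.12,0,0,90,0.094,-0.3,-0.15,-0.12,0,0,90,0.094],
)

```text
time: 4.25
tool_pos: [0.4128, 0.2822, 0.3365]
ee_rot: [-3.142, -0.0, 1.244]
wrist_force: [0.6, 0.3, 0.3]
width: 0.0938
finger_force: 0.0
```

```bash
cat > c.py <<'E'
from h import *
import pickle
g=pickle.load(open('o.pkl','rb'));V=[]
for cam in('top','side'):
    S=snapshot(cam); hsv=cv2.cvtColor(S['img'],cv2.COLOR_BGR2HSV)
    r=[q for q in spotter.trace('card_yellow_label',S)][0]; print(r['box'])
    l,t_,w_,h_=[int(v) for v in r['box']]
    roi=np.zeros((400,640),np.uint8); roi[t_-3:t_+h_+4,l-3:l+w_+4]=1
    yel=((abs(hsv[...,0].astype(int)-26)<7)&(hsv[...,1]>125)&(hsv[...,2]>120)&(roi>0)).astype(np.uint8)
    n,L,st,_=cv2.connectedComponentsWithStats(yel); k=1+st[1:,4].argmax(); y1=(L==k).astype(np.uint8)
    cs,_=cv2.findContours(y1,cv2.RETR_EXTERNAL,cv2.CHAIN_APPROX_NONE); full=np.zeros_like(y1); cv2.drawContours(full,cs,-1,1,-1)
    hole=(full>0)&(y1==0); n,L,st,_=cv2.connectedComponentsWithStats(hole.astype(np.uint8)); k=1+st[1:,4].argmax(); hole=L==k
    ys,xs=np.where(hole); Y,X=np.where(full); print(cam,full.sum(),hole.sum(),'label',xs.min(),xs.max(),ys.min(),ys.max(),'card',X.min(),X.max(),Y.min(),Y.max(), ground((xs.mean(),ys.mean()),S,.036))
    V.append((hole,S))
t=V[0][1]; x0=(*ground((263,153),t,.036),0)
print(fit('cardlabel',V,x0)); print([fit('cardlabel',[v],x0) for v in V])
M['work_mat']=[box(-85,85,-75,75,0,3)]
S=V[0][1]; r=spotter.trace('work_mat',S); print([(q['conf'],q['box']) for q in r]); print(fit('work_mat',[(r[0]['region'],S)],x0))
rel([((.7057,.0095,.25),down(.2))])
E
python3 c.py
```

```text
[246.9, 140.2, 28.8, 25.5]
top 528 185 label 255 269 147 159 card 248 276 143 163 [0.71148567 0.1690164 ]
[320.1, 151.3, 40.3, 33.5]
side 421 160 label 333 350 156 171 card 327 356 150 176 [0.71437602 0.17421578]
(array([ 0.71119654,  0.17024372, -0.00568793]), [0.89, 0.84])
[(array([ 0.71128116,  0.16891738, -0.0739433 ]), [0.91]), (array([0.71443868, 0.17465281, 0.03437457]), [0.91])]
[(0.6, [239.4, 119.9, 46.7, 49.7]), (0.35, [267.0, 231.5, 17.4, 18.6]), (0.32, [313.0, 214.3, 12.6, 36.3])]
(array([0.74333282, 0.17241458, 0.05020207]), [0.68])
now [0.4122 0.2829 0.3366] [ 3.141 -0.     1.245] w 0.094 t 4.5 q [ 0.49 -0.02  1.24  0.    1.92  0.81]
 row [-0.1653  0.3654  0.0866] [-0.00e+00 -2.00e-02  5.99e+01]
```

```bash
sed -i '/^print(fit(.cardlabel/,$d' c.py; sed -i 's/    V.append((hole,S))/    V.append((hole,S)); W=globals().setdefault("W",[]); W.append((full,S))/' c.py; cat >> c.py <<'E'
for D in(64,68,72,76):
    M['card']=[patch(0,36,92,D)]; print(D,fit('card',W,x0),[fit('card',[v],x0) for v in W])
E
python3 c.py
```

```text
[248.5, 140.4, 29.6, 25.4]
top 529 184 label 255 269 147 159 card 248 276 143 163 [0.71160663 0.16889555]
[324.3, 150.9, 33.2, 33.7]
side 420 160 label 333 350 156 171 card 327 356 150 176 [0.71437602 0.17421578]
64 (array([ 0.71235927,  0.1693694 , -0.08234484]), [0.94, 0.91]) [(array([ 0.71191134,  0.16790893, -0.08508733]), [0.94]), (array([ 0.71411641,  0.17328416, -0.08370897]), [0.97])]
68 (array([ 0.71231117,  0.17012103, -0.09574453]), [0.89, 0.88]) [(array([ 0.71211596,  0.16796197, -0.08670162]), [0.9]), (array([ 0.71399005,  0.17370491, -0.08525577]), [0.91])]
72 (array([ 0.71181512,  0.16985803, -0.10116568]), [0.84, 0.84]) [(array([ 0.71194942,  0.16865072, -0.08457202]), [0.85]), (array([ 0.71384905,  0.17294198, -0.10075385]), [0.86])]
76 (array([ 0.71053108,  0.17019235, -0.09248481]), [0.8, 0.81]) [(array([ 0.71262031,  0.1678895 , -0.08736914]), [0.8]), (array([ 0.71367517,  0.17343786, -0.11130376]), [0.81])]
```

Request:
servo_tool(
  commands=[-0.165,0.365,0.086,0,0,60,0.094,-0.165,0.365,0.086,0,0,60,0.094,-0.165,0.365,0.086,0,0,60,0.094,-0.165,0.365,0.086,0,0,60,0.094,-0.165,0.365,0.086,0,0,60,0.094,-0.165,0.365,0.086,0,0,60,0.094,-0.165,0.365,0.086,0,0,60,0.094,-0.165,0.365,0.086,0,0,60,0.094,-0.165,0.365,0.086,0,0,60,0.094,-0.165,0.365,0.086,0,0,60,0.094],
)

```text
time: 5.95
tool_pos: [0.7048, 0.0105, 0.252]
ee_rot: [3.141, -0.002, 0.199]
wrist_force: [0.2, 0.6, 0.1]
width: 0.0942
finger_force: 0.0
```

Request:
servo_tool(
  commands=[0.001,0.001,0.07,0,0,-1,0.094,0.001,0.001,0.133,0,0,-1,0.094,0.001,0.001,0.133,0,0,-1,0.094,0.001,0.001,0.133,0,0,-1,0.094,0.001,0.001,0.133,0,0,-1,0.015,0.001,0.001,0.133,0,0,-1,0.015,0.001,0.001,0.133,0,0,-1,0.015,0.001,0.001,0.133,0,0,-1,0.015,0.001,0.001,0.133,0,0,-1,0.015,0.001,0.001,0.133,0,0,-1,0.015],
)

```text
time: 7.2
tool_pos: [0.7063, 0.0083, 0.1173]
ee_rot: [-3.141, 0.0, 0.214]
wrist_force: [-0.2, -0.5, -0.7]
width: 0.0378
finger_force: 0.0
```

```bash
cat > c2.py <<'E'
from h import *
S=snapshot('side'); cv2.imwrite('pics/grip.png',cv2.resize(S['img'][70:220,300:460],None,fx=4,fy=4,interpolation=cv2.INTER_CUBIC))
rel([])
print(robot.get_obs()['wrist_force'],robot.get_obs()['finger_force'])
E
python3 c2.py
```

```text
now [0.7064 0.0083 0.1173] [-3.141  0.     0.214] w 0.0334 t 7.25 q [-0.07  0.47  1.09  0.    1.58  1.29]
[-0.61579656 -0.2940202   0.51383948] 0.0
```

View pics/grip.png

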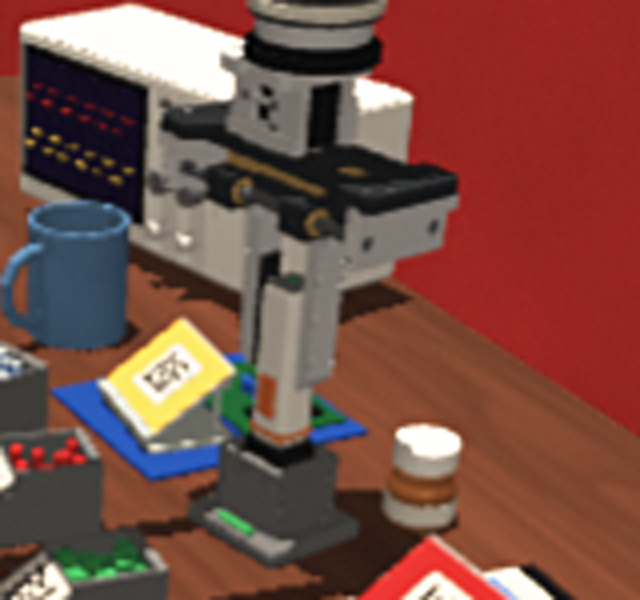

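Request:
servo_tool(
  commands=[0,0,0,0,0,0,0.015,0,0,0,0,0,0,0.015,0,0,0,0,0,0,0.015,0,0,0,0,0,0,0.015,0,0,-0.02,0,0,0,0.015,0,0,-0.05,0,0,0,0.015,0,0,-0.09,0,0,0,0.015,0,0,-0.13,0,0,0,0.015,0,0,-0.13,0,0,0,0.015,0,0,-0.13,0,0,0,0.015],
)

```text
time: 8.5
tool_pos: [0.7061, 0.0083, 0.2465]
ee_rot: [-3.141, 0.001, 0.214]
wrist_force: [0.0, 0.3, -2.0]
width: 0.028
finger_force: 30.0
```

```bash
cat >> h.py <<'E'
LEN=0.1053
def scan(label,psi):
    R=Rn.from_euler('z',psi)*Rn.from_euler('y',-35,degrees=True)*Rn.from_euler('x',180,degrees=True)
    return np.array(label)-R.apply([0,0,1])*(.07+LEN), R
def binlabel(p):
    return (p[0]-.0265*np.cos(p[2]),p[1]-.0265*np.sin(p[2]),.0335)
def wp(): 
    o=robot.get_obs(); R=Rn.from_euler('xyz',o['ee_rot']); return np.array(o['tool_pos'])+R.apply([0,0,LEN+.07]), R.apply([0,0,1])
E
python3 - <<'E'
from h import *
S=snapshot('side'); cv2.imwrite('pics/grip2.png',cv2.resize(S['img'][20:220,300:460],None,fx=3,fy=3,interpolation=cv2.INTER_CUBIC))
p,R=scan((.713,.1705,.036),np.radians(-4.8))
rel([(p+[0,0,.05],R),(p,R)]); print(robot.get_obs()['finger_force'])
E
```

```text
now [0.7057 0.0083 0.245 ] [-3.14   0.004  0.214] w 0.028 t 8.55 q [-0.07  0.45  0.87  0.    1.83  1.29]
 row [-0.0544 -0.1864  0.0158] [-5.24 34.96 16.53]
 row [-0.0542 -0.1864  0.0658] [-5.24 34.96 16.53]
29.998921751976013
```

View pics/grip2.png

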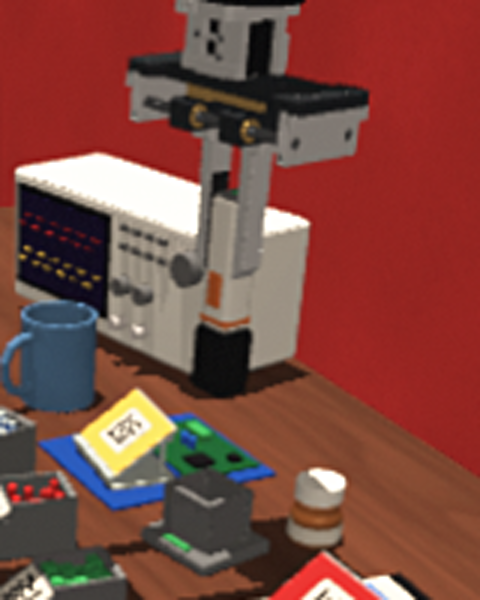

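Request:
servo_tool(
  commands=[-0.054,-0.186,0.016,-5.2,35,16.5,0.015,-0.054,-0.186,0.016,-5.2,35,16.5,0.015,-0.054,-0.186,0.016,-5.2,35,16.5,0.015,-0.054,-0.186,0.016,-5.2,35,16.5,0.015,-0.054,-0.186,0.066,-5.2,35,16.5,0.015,-0.054,-0.186,0.066,-5.2,35,16.5,0.015,-0.054,-0.186,0.066,-5.2,35,16.5,0.015,-0.054,-0.186,0.066,-5.2,35,16.5,0.015,-0.054,-0.186,0.066,-5.2,35,16.5,0.015,-0.054,-0.186,0.066,-5.2,35,16.5,0.015],
)

```text
time: 9.8
tool_pos: [0.6148, 0.1785, 0.1827]
ee_rot: [-3.14, -0.617, -0.085]
wrist_force: [0.2, 0.2, -1.3]
width: 0.0282
finger_force: 30.0
```

```bash
cat > d.py <<'E'
from h import *
import pickle
p,R=scan((.713,.1705,.036),np.radians(-4.8)); print(wp())
rel([(p,R)]); 
S=snapshot('side'); cv2.imwrite('pics/scan1.png',cv2.resize(S['img'][60:220,260:440],None,fx=4,fy=4,interpolation=cv2.INTER_CUBIC))
g=pickle.load(open('o.pkl','rb'))
o,SS=look2({k:g[k] for k in('bin_a','bin_b','bin_c','bin_d')})
E
python3 d.py
```

```text
(array([0.71587465, 0.17020791, 0.03973456]), array([ 0.5765882 , -0.04704925, -0.81567911]))
now [0.6148 0.1785 0.1827] [-3.14  -0.617 -0.085] w 0.0282 t 9.8 q [ 0.31 -0.07  1.72 -0.28  0.93  2.07]
 row [-0.0035 -0.0003  0.0014] [-0.08 -0.35 -0.04]
bin_a [('side', 0.63)] [0.5818 0.201 ] yaw 18.5 iou [0.93]
bin_b [('top', 0.83), ('side', 0.57)] [0.564  0.0723] yaw -8.7 iou [0.85, 0.91]
bin_c [('top', 0.8), ('side', 0.62)] [ 0.5443 -0.0588] yaw -3.5 iou [0.94, 0.91]
bin_d [('top', 0.65), ('side', 0.72)] [ 0.5463 -0.1881] yaw -3.6 iou [0.94, 0.94]
```

View pics/scan1.png

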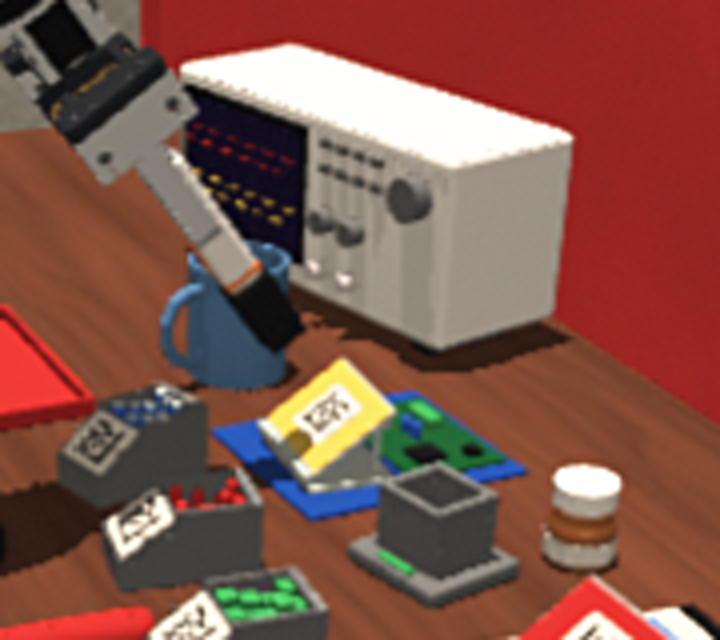

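Request:
servo_tool(
  commands=[-0.0035,0,0.0015,0,-0.35,0,0.015,-0.0035,0,0.0015,0,-0.35,0,0.015,-0.0035,0,0.0015,0,-0.35,0,0.015,-0.0035,0,0.0015,0,-0.35,0,0.015,-0.0035,0,0.0015,0,-0.35,0,0.015,-0.0035,0,0.0015,0,-0.35,0,0.015,-0.0035,0,0.0015,0,-0.35,0,0.015,-0.0035,0,0.0015,0,-0.35,0,0.015,-0.0035,0,0.0015,0,-0.35,0,0.015,-0.0035,0,0.0015,0,-0.35,0,0.015],
)

```text
time: 11.3
tool_pos: [0.6121, 0.1787, 0.1782]
ee_rot: [-3.141, -0.609, -0.084]
wrist_force: [0.7, -0.5, -0.9]
width: 0.028
finger_force: 30.0
```

Request:
servo_tool(
  commands=[0,0,0,0,0,0,0.015,0,0,0,0,0,0,0.015,0,0,0,0,0,0,0.015,0,0,0,0,0,0,0.015,0,0,0,0,0,0,0.015,0,0,0,0,0,0,0.015,0,0,0,0,0,0,0.015,0,0,0,0,0,0,0.015,0,0,0,0,0,0,0.015,0,0,0,0,0,0,0.015],
)

```text
time: 12.55
tool_pos: [0.6121, 0.1788, 0.1783]
ee_rot: [-3.141, -0.609, -0.084]
wrist_force: [0.0, -0.1, -1.0]
width: 0.0276
finger_force: 30.0
```

```bash
cat > d.py <<'E'
from h import *
import pickle,sys
print(wp())
g=pickle.load(open('o.pkl','rb')); n=sys.argv[1]
o,SS=look2({k:g[k] for k in('bin_a','bin_b','bin_c','bin_d')}); 
b=o.get(n,g[n])
if len(sys.argv)>2: b=np.array([float(v) for v in sys.argv[2].split(',')]); b[2]=np.radians(b[2])
p,R=scan(binlabel(b),b[2]); print(b,'target',p); rel([(p,R)])
E
python3 d.py bin_a .580,.199,17.3
```

```text
(array([0.71212151, 0.17056155, 0.0345003 ]), array([ 0.57036266, -0.04676006, -0.82006093]))
bin_a [('side', 0.77)] [0.583  0.2035] yaw 15.7 iou [0.93]
bin_b [('top', 0.66), ('side', 0.94)] [0.564  0.0712] yaw -6.3 iou [0.93, 0.91]
bin_c [('top', 0.91), ('side', 0.77)] [ 0.5435 -0.059 ] yaw -3.3 iou [0.93, 0.93]
bin_d [('top', 0.94), ('side', 0.73)] [ 0.5461 -0.1885] yaw -4.0 iou [0.93, 0.94]
[0.58       0.199      0.30194196] target [0.4586996  0.16121913 0.17709735]
now [0.6121 0.1787 0.1782] [-3.141 -0.609 -0.084] w 0.0281 t 12.75 q [ 0.31 -0.07  1.73 -0.28  0.93  2.07]
 row [-0.1248  0.0302 -0.0857] [ 12.6    0.08 -18.1 ]
```

Request:
servo_tool(
  commands=[0,0.03,-0.086,12.6,0,-18,0.015,-0.125,0.03,-0.1,12.6,0,-18,0.015,-0.125,0.03,-0.1,12.6,0,-18,0.015,-0.125,0.03,-0.1,12.6,0,-18,0.015,-0.125,0.03,-0.086,12.6,0,-18.1,0.015,-0.125,0.03,-0.086,12.6,0,-18.1,0.015,-0.125,0.03,-0.086,12.6,0,-18.1,0.015,-0.125,0.03,-0.086,12.6,0,-18.1,0.015,-0.125,0.03,-0.086,12.6,0,-18.1,0.015],
)

```text
time: 13.88
tool_pos: [0.4588, 0.1615, 0.1774]
ee_rot: [-3.141, -0.609, 0.302]
wrist_force: [-0.6, 0.0, -1.2]
width: 0.0279
finger_force: 30.0
```

```bash
sed -i 's/^o,SS=.*/o,SS=look2({k:g[k] for k in("bin_a","bin_b","bin_c","bin_d")}); cv2.imwrite("pics\/s_"+n+".png",SS["side"]["img"][100:300,200:480])/' d.py; python3 d.py bin_a .580,.199,17.3
```

```text
(array([0.55460214, 0.19138977, 0.03364003]), array([ 0.54644001,  0.170455  , -0.81996854]))
bin_a [('top', 0.96), ('side', 0.91)] [0.5805 0.1981] yaw 18.0 iou [0.89, 0.87]
bin_b [('top', 0.8), ('side', 0.7)] [0.5645 0.0715] yaw -7.9 iou [0.94, 0.91]
bin_c [('top', 0.72), ('side', 0.58)] [ 0.5446 -0.0596] yaw -3.0 iou [0.89, 0.93]
bin_d [('top', 0.58), ('side', 0.85)] [ 0.5469 -0.1874] yaw -2.4 iou [0.93, 0.94]
[0.58       0.199      0.30194196] target [0.4586996  0.16121913 0.17709735]
now [0.4585 0.1614 0.1773] [-3.141 -0.61   0.302] w 0.0277 t 14.07 q [ 0.17 -0.5   2.05  0.09  0.99  1.41]
 row [-0.      0.0003  0.0002] [-0.01  0.07 -0.01]
```

Request:
servo_tool(
  commands=[0,0,0,0,0,0,0.015,0,0,0,0,0,0,0.015,0,0,0,0,0,0,0.015,0,0,0,0,0,0,0.015,0,0,0,0,0,0,0.015,0,0,0,0,0,0,0.015,0,0,0,0,0,0,0.015,0,0,0,0,0,0,0.015,0,0,0,0,0,0,0.015,0,0,0,0,0,0,0.015],
)

```text
time: 15.32
tool_pos: [0.4585, 0.1614, 0.1772]
ee_rot: [-3.141, -0.61, 0.302]
wrist_force: [-0.9, -0.4, -1.4]
width: 0.028
finger_force: 30.0
```

Request:
servo_tool(
  commands=[0,0,0,0,0,0,0.015,0,0,0,0,0,0,0.015,0,0,0,0,0,0,0.015,0,0,0,0,0,0,0.015,0,0,0,0,0,0,0.015,0,0,0,0,0,0,0.015,0,0,0,0,0,0,0.015,0,0,0,0,0,0,0.015,0,0,0,0,0,0,0.015,0,0,0,0,0,0,0.015],
)

```text
time: 16.58
tool_pos: [0.4585, 0.1614, 0.1772]
ee_rot: [-3.141, -0.61, 0.302]
wrist_force: [0.4, -0.7, -1.8]
width: 0.0279
finger_force: 30.0
```

```bash
python3 d.py bin_b .5642,.0714,-7.5
```

```text
(array([0.55426536, 0.19133178, 0.03350408]), array([ 0.54652881,  0.1704842 , -0.81990328]))
bin_a [('top', 0.82), ('side', 0.85)] [0.5804 0.1972] yaw 14.6 iou [0.92, 0.9]
bin_b [('top', 0.78), ('side', 0.77)] [0.5637 0.0715] yaw -7.9 iou [0.95, 0.91]
bin_c [('top', 0.56), ('side', 0.58)] [ 0.5441 -0.0594] yaw -3.5 iou [0.92, 0.94]
bin_d [('top', 0.6), ('side', 0.61)] [ 0.5457 -0.1883] yaw -3.4 iou [0.92, 0.94]
[ 0.5642      0.0714     -0.13089969] target [0.43823896 0.08798309 0.17709735]
now [0.4585 0.1614 0.1772] [-3.141 -0.61   0.302] w 0.0282 t 16.77 q [ 0.17 -0.5   2.05  0.09  0.99  1.41]
 row [-0.0338  0.0641 -0.0235] [-14.23   0.08  20.31]
```

Request:
servo_tool(
  commands=[-0.034,0.03,-0.05,-7,0,10,0.015,-0.034,0.064,-0.05,-14.2,0,20.3,0.015,-0.034,0.064,-0.0235,-14.2,0,20.3,0.015,-0.034,0.064,-0.0235,-14.2,0,20.3,0.015,-0.034,0.064,-0.0235,-14.2,0,20.3,0.015,-0.034,0.064,-0.0235,-14.2,0,20.3,0.015,-0.034,0.064,-0.0235,-14.2,0,20.3,0.015,-0.034,0.064,-0.0235,-14.2,0,20.3,0.015],
)

```text
time: 17.77
tool_pos: [0.4381, 0.0879, 0.1774]
ee_rot: [-3.141, -0.61, -0.131]
wrist_force: [0.8, 0.2, -0.5]
width: 0.0278
finger_force: 30.0
```

```bash
python3 d.py bin_b .5642,.0714,-7.5
```

```text
(array([0.53764767, 0.07483565, 0.03368903]), array([ 0.5679941 , -0.07454544, -0.81964973]))
bin_a [('top', 0.84), ('side', 0.59)] [0.58   0.1971] yaw 18.2 iou [0.91, 0.86]
bin_b [('top', 0.63), ('side', 0.96)] [0.5638 0.0716] yaw -9.3 iou [0.94, 0.89]
bin_c [('top', 0.77), ('side', 0.93)] [ 0.5434 -0.0584] yaw -3.5 iou [0.91, 0.91]
bin_d [('top', 0.91), ('side', 0.77)] [ 0.5461 -0.1884] yaw -3.1 iou [0.93, 0.94]
[ 0.5642      0.0714     -0.13089969] target [0.43823896 0.08798309 0.17709735]
now [0.438  0.088  0.1771] [ 3.142 -0.61  -0.13 ] w 0.0278 t 17.98 q [ 0.22 -0.56  2.09 -0.23  1.05  1.98]
 row [ 0.0002 -0.      0.0001] [-0.01  0.07  0.02]
```

Request:
servo_tool(
  commands=[0,0,0,0,0,0,0.015,0,0,0,0,0,0,0.015,0,0,0,0,0,0,0.015,0,0,0,0,0,0,0.015,0,0,0,0,0,0,0.015,0,0,0,0,0,0,0.015,0,0,0,0,0,0,0.015,0,0,0,0,0,0,0.015,0,0,0,0,0,0,0.015,0,0,0,0,0,0,0.015],
)

```text
time: 19.23
tool_pos: [0.438, 0.088, 0.177]
ee_rot: [3.141, -0.609, -0.13]
wrist_force: [0.1, -0.5, -1.0]
width: 0.0278
finger_force: 30.0
```

Request:
servo_tool(
  commands=[0,0,0,0,0,0,0.015,0,0,0,0,0,0,0.015,0,0,0,0,0,0,0.015,0,0,0,0,0,0,0.015,0,0,0,0,0,0,0.015,0,0,0,0,0,0,0.015,0,0,0,0,0,0,0.015,0,0,0,0,0,0,0.015,0,0,0,0,0,0,0.015,0,0,0,0,0,0,0.015],
)

```text
time: 20.48
tool_pos: [0.438, 0.088, 0.177]
ee_rot: [3.141, -0.609, -0.13]
wrist_force: [-0.3, -1.1, -2.1]
width: 0.0277
finger_force: 30.0
```

```bash
python3 d.py bin_c .5439,-.0588,-3.5
```

```text
(array([0.5375131 , 0.07496668, 0.03326534]), array([ 0.56753573, -0.07454834, -0.81996691]))
bin_a [('top', 0.88), ('side', 0.89)] [0.5803 0.1977] yaw 17.3 iou [0.94, 0.85]
bin_b [('top', 0.8), ('side', 0.65)] [0.5641 0.0715] yaw -8.4 iou [0.95, 0.92]
bin_c [('top', 0.75), ('side', 0.69)] [ 0.544  -0.0593] yaw -3.5 iou [0.92, 0.93]
bin_d [('top', 0.78), ('side', 0.9)] [ 0.5467 -0.1883] yaw -4.0 iou [0.94, 0.94]
[ 0.5439     -0.0588     -0.06108652] target [ 0.41708902 -0.05104391  0.17709735]
now [0.438 0.088 0.177] [ 3.141 -0.609 -0.13 ] w 0.0278 t 20.68 q [ 0.22 -0.56  2.09 -0.23  1.05  1.98]
 row [-0.0021  0.1406 -0.0016] [ 2.28  0.08 -3.25]
```

Request:
servo_tool(
  commands=[-0.002,0.05,-0.03,2.3,0,-3.2,0.015,-0.002,0.1,-0.03,2.3,0,-3.2,0.015,-0.002,0.1405,-0.02,2.3,0,-3.2,0.015,-0.002,0.1405,-0.0015,2.3,0,-3.2,0.015,-0.002,0.1405,-0.0015,2.3,0,-3.2,0.015,-0.002,0.1405,-0.0015,2.3,0,-3.2,0.015,-0.002,0.1405,-0.0015,2.3,0,-3.2,0.015,-0.002,0.1405,-0.0015,2.3,0,-3.2,0.015,-0.002,0.1405,-0.0015,2.3,0,-3.2,0.015],
)

```text
time: 21.8
tool_pos: [0.4174, -0.05, 0.1774]
ee_rot: [-3.141, -0.61, -0.06]
wrist_force: [0.6, -0.4, -1.4]
width: 0.0278
finger_force: 30.0
```

```bash
python3 d.py bin_c .5439,-.0588,-3.5
```

```text
(array([ 0.5176753 , -0.05589171,  0.03373808]), array([ 0.57184081, -0.03350869, -0.81967997]))
bin_a [('top', 0.96), ('side', 0.67)] [0.5804 0.1978] yaw 16.2 iou [0.93, 0.76]
bin_b [('top', 0.96), ('side', 0.6)] [0.565  0.0718] yaw -10.1 iou [0.94, 0.82]
bin_c [('top', 0.71), ('side', 0.81)] [ 0.545 -0.059] yaw -1.3 iou [0.93, 0.94]
bin_d [('top', 0.85), ('side', 0.68)] [ 0.5467 -0.1885] yaw -3.0 iou [0.92, 0.95]
[ 0.5439     -0.0588     -0.06108652] target [ 0.41708902 -0.05104391  0.17709735]
now [ 0.4173 -0.0507  0.1771] [-3.141 -0.609 -0.062] w 0.0279 t 22.0 q [-0.43 -0.7   2.15  0.23  1.12  1.17]
 row [-0.0002  0.0003 -0.0001] [-0.03  0.08 -0.03]
```

Request:
servo_tool(
  commands=[0,0,0,0,0,0,0.015,0,0,0,0,0,0,0.015,0,0,0,0,0,0,0.015,0,0,0,0,0,0,0.015,0,0,0,0,0,0,0.015,0,0,0,0,0,0,0.015,0,0,0,0,0,0,0.015,0,0,0,0,0,0,0.015,0,0,0,0,0,0,0.015,0,0,0,0,0,0,0.015],
)

```text
time: 23.25
tool_pos: [0.4173, -0.0509, 0.1771]
ee_rot: [-3.141, -0.609, -0.062]
wrist_force: [-0.5, -0.5, -1.5]
width: 0.0278
finger_force: 30.0
```

Request:
servo_tool(
  commands=[0,0,0,0,0,0,0.015,0,0,0,0,0,0,0.015,0,0,0,0,0,0,0.015,0,0,0,0,0,0,0.015,0,0,0,0,0,0,0.015,0,0,0,0,0,0,0.015,0,0,0,0,0,0,0.015,0,0,0,0,0,0,0.015,0,0,0,0,0,0,0.015,0,0,0,0,0,0,0.015],
)

```text
time: 24.5
tool_pos: [0.4173, -0.0509, 0.1771]
ee_rot: [-3.141, -0.609, -0.062]
wrist_force: [-0.0, 1.4, -0.1]
width: 0.0278
finger_force: 30.0
```

```bash
python3 d.py bin_d .5464,-.1884,-3.5
```

```text
(array([ 0.5174353 , -0.0569927 ,  0.03337186]), array([ 0.57140724, -0.03457775, -0.81993789]))
bin_a [('top', 0.68), ('side', 0.59)] [0.5807 0.1971] yaw 17.3 iou [0.91, 0.78]
bin_b [('top', 0.93)] [0.5642 0.0703] yaw -10.1 iou [0.95]
bin_c [('top', 0.64)] [ 0.5413 -0.0596] yaw -2.9 iou [0.9]
bin_d [('top', 0.67), ('side', 0.67)] [ 0.5466 -0.1884] yaw -3.9 iou [0.91, 0.94]
[ 0.5464     -0.1884     -0.06108652] target [ 0.41958902 -0.18064391  0.17709735]
now [ 0.4173 -0.0509  0.1771] [-3.141 -0.609 -0.062] w 0.0279 t 24.7 q [-0.43 -0.7   2.15  0.23  1.12  1.17]
 row [0.0085 0.1293 0.0058] [-0.02  0.08 -0.05]
```

Request:
servo_tool(
  commands=[0,0.04,-0.03,0,0,0,0.015,0.0085,0.09,-0.03,0,0,0,0.015,0.0085,0.1295,-0.02,0,0,0,0.015,0.0085,0.1295,0.006,0,0,0,0.015,0.0085,0.1295,0.006,0,0,0,0.015,0.0085,0.1295,0.006,0,0,0,0.015,0.0085,0.1295,0.006,0,0,0,0.015,0.0085,0.1295,0.006,0,0,0,0.015,0.0085,0.1295,0.006,0,0,0,0.015],
)

```text
time: 25.82
tool_pos: [0.4198, -0.1807, 0.1775]
ee_rot: [3.142, -0.61, -0.061]
wrist_force: [0.1, -0.0, -0.6]
width: 0.028
finger_force: 30.0
```

```bash
python3 d.py bin_d .5466,-.1884,-3.5
```

```text
(array([ 0.52003255, -0.18684472,  0.03385034]), array([ 0.5719926 , -0.03505806, -0.81950924]))
bin_a [('top', 0.69), ('side', 0.66)] [0.5803 0.1977] yaw 17.4 iou [0.93, 0.81]
bin_b [('top', 0.81), ('side', 0.73)] [0.5656 0.0717] yaw -10.0 iou [0.89, 0.7]
bin_c [('top', 0.89), ('side', 0.8)] [ 0.5448 -0.0586] yaw -4.1 iou [0.93, 0.62]
bin_d [('top', 0.59), ('side', 0.58)] [ 0.5468 -0.1882] yaw -5.5 iou [0.89, 0.94]
[ 0.5466     -0.1884     -0.06108652] target [ 0.41978902 -0.18064391  0.17709735]
now [ 0.4197 -0.1808  0.177 ] [-3.141 -0.61  -0.062] w 0.0277 t 26.02 q [-0.85 -0.53  2.07  0.45  1.18  0.7 ]
 row [ 0.0001 -0.0001 -0.    ] [-0.02  0.07 -0.05]
```

Request:
servo_tool(
  commands=[0,0,0,0,0,0,0.015,0,0,0,0,0,0,0.015,0,0,0,0,0,0,0.015,0,0,0,0,0,0,0.015,0,0,0,0,0,0,0.015,0,0,0,0,0,0,0.015,0,0,0,0,0,0,0.015,0,0,0,0,0,0,0.015,0,0,0,0,0,0,0.015,0,0,0,0,0,0,0.015],
)

```text
time: 27.28
tool_pos: [0.4197, -0.1808, 0.1769]
ee_rot: [-3.141, -0.609, -0.062]
wrist_force: [-0.5, 0.1, -0.9]
width: 0.0279
finger_force: 30.0
```

Request:
servo_tool(
  commands=[0,0,0,0,0,0,0.015,0,0,0,0,0,0,0.015,0,0,0,0,0,0,0.015,0,0,0,0,0,0,0.015,0,0,0,0,0,0,0.015,0,0,0,0,0,0,0.015,0,0,0,0,0,0,0.015,0,0,0,0,0,0,0.015,0,0,0,0,0,0,0.015,0,0,0,0,0,0,0.015],
)

```text
time: 28.52
tool_pos: [0.4197, -0.1808, 0.1769]
ee_rot: [-3.141, -0.609, -0.062]
wrist_force: [0.9, -0.5, -0.8]
width: 0.0284
finger_force: 30.0
```

```bash
cat > e.py <<'E'
from h import *
S=snapshot('side')
rel([((.55,-.1,.29),down(.1)),((.7063,.0083,.27),down(.214)),((.7063,.0083,.1175),down(.214))])
E
python3 e.py
```

```text
now [ 0.4197 -0.1808  0.1769] [-3.141 -0.609 -0.062] w 0.0279 t 28.57 q [-0.85 -0.53  2.07  0.45  1.18  0.7 ]
 row [ 0.1673 -0.0888 -0.021 ] [  2.78 -34.85  -8.99]
 row [ 0.2782 -0.2065  0.0809] [  4.77 -34.7  -15.32]
 row [ 0.1909 -0.2064  0.206 ] [  4.77 -34.7  -15.32]
```

Request:
servo_tool(
  commands=[0.167,-0.089,-0.021,2.8,-34.8,-9,0.015,0.167,-0.089,-0.021,2.8,-34.8,-9,0.015,0.167,-0.089,-0.021,2.8,-34.8,-9,0.015,0.278,-0.2065,0.081,4.8,-34.7,-15.3,0.015,0.278,-0.2065,0.081,4.8,-34.7,-15.3,0.015,0.278,-0.2065,0.081,4.8,-34.7,-15.3,0.015,0.278,-0.2065,0.081,4.8,-34.7,-15.3,0.015,0.278,-0.2065,0.081,4.8,-34.7,-15.3,0.015,0.278,-0.2065,0.081,4.8,-34.7,-15.3,0.015,0.278,-0.2065,0.081,4.8,-34.7,-15.3,0.015],
)

```text
time: 29.82
tool_pos: [0.7055, 0.0071, 0.272]
ee_rot: [3.141, -0.003, 0.212]
wrist_force: [0.2, -0.3, -1.4]
width: 0.0278
finger_force: 30.0
```

```bash
cat > e.py <<'E'
from h import *
rel([((.7063,.0083,.19),down(.214)),((.7063,.0083,.118),down(.214))])
S=snapshot('side'); cv2.imwrite('pics/back.png',cv2.resize(S['img'][20:220,300:460],None,fx=3,fy=3,interpolation=cv2.INTER_CUBIC))
E
python3 e.py
```

```text
now [0.7055 0.0071 0.272 ] [ 3.141e+00 -3.000e-03  2.120e-01] w 0.0278 t 29.82 q [-0.07  0.45  0.81  0.    1.87  1.29]
 row [ 0.0009 -0.001   0.082 ] [ 0.01 -0.16 -0.1 ]
 row [ 0.0007 -0.0011  0.154 ] [ 0.01 -0.16 -0.1 ]
```

View pics/back.png

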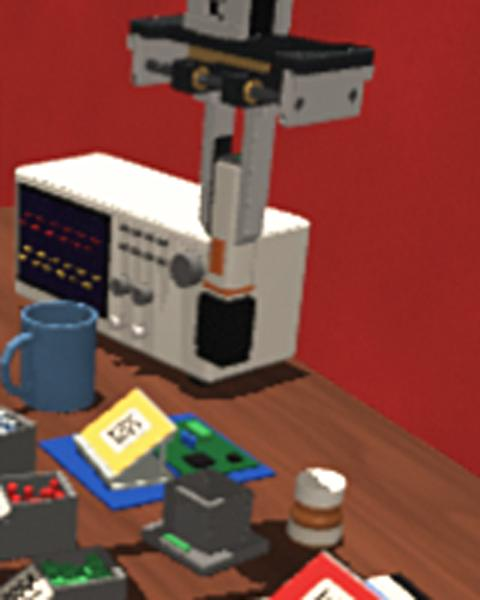

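Request:
servo_tool(
  commands=[0.0008,-0.001,0.05,0,-0.15,-0.1,0.015,0.0008,-0.001,0.097,0,-0.15,-0.1,0.015,0.0008,-0.001,0.097,0,-0.15,-0.1,0.015,0.0008,-0.001,0.097,0,-0.15,-0.1,0.015,0.0008,-0.001,0.097,0,-0.15,-0.1,0.015,0.0008,-0.001,0.097,0,-0.15,-0.1,0.015],
)

```text
time: 30.62
tool_pos: [0.7079, 0.0094, 0.1759]
ee_rot: [3.141, -0.002, 0.216]
wrist_force: [0.0, -0.5, -1.9]
width: 0.0279
finger_force: 30.0
```

```bash
python3 e.py
```

```text
now [0.7079 0.0094 0.1759] [ 3.141e+00 -2.000e-03  2.160e-01] w 0.0279 t 30.62 q [-0.07  0.45  1.   -0.    1.69  1.29]
 row [-0.0018  0.0007 -0.0141] [ 0.04 -0.13  0.09]
 row [-0.0019  0.0006  0.0579] [ 0.04 -0.13  0.09]
```

Request:
servo_tool(
  commands=[-0.0013,0.0005,0,0,0,0,0.015,-0.0013,0.0005,0.015,0,0,0,0.015,-0.0013,0.0005,0.03,0,0,0,0.015,-0.0013,0.0005,0.045,0,0,0,0.015,-0.0013,0.0005,0.055,0,0,0,0.015,-0.0013,0.0005,0.0575,0,0,0,0.015,-0.0013,0.0005,0.0575,0,0,0,0.015,-0.0013,0.0005,0.0575,0,0,0,0.015],
)

```text
time: 31.68
tool_pos: [0.7045, 0.0088, 0.1171]
ee_rot: [-3.141, 0.004, 0.216]
wrist_force: [-3.6, 0.4, 6.0]
width: 0.0279
finger_force: 30.0
```

```bash
cat >> e.py <<'E'
o=robot.get_obs(); print(o['wrist_force'])
E
python3 e.py
```

```text
now [0.7045 0.0088 0.1171] [-3.141  0.004  0.216] w 0.0279 t 31.68 q [-0.07  0.47  1.09 -0.    1.58  1.29]
 row [ 0.0014  0.0009 -0.0729] [-0.05  0.22  0.1 ]
 row [ 0.0017  0.0009 -0.0009] [-0.05  0.22  0.1 ]
[-3.65690232  0.86011964  5.26590224]
```

Request:
servo_tool(
  commands=[0,0,0,0,0,0,0.07,0,0,0,0,0,0,0.07,0,0,0,0,0,0,0.07,0,0,0,0,0,0,0.07,0,0,0,0,0,0,0.07,0,0,0,0,0,0,0.07,0,0,-0.05,0,0,0,0.07,0,0,-0.11,0,0,0,0.07,0,0,-0.15,0,0,0,0.07,0,0,-0.15,0,0,0,0.07],
)

```text
time: 32.98
tool_pos: [0.7074, 0.0086, 0.2715]
ee_rot: [3.139, -0.008, 0.216]
wrist_force: [0.1, -1.1, -0.1]
width: 0.0698
finger_force: 0.0
```

```bash
cat > f.py <<'E'
from h import *
import pickle
g=pickle.load(open('o.pkl','rb'))
o,S=look2({k:g[k] for k in('bin_a','bin_b','bin_c','bin_d','scanner','tray_yellow')}); g.update(o); pickle.dump(g,open('o.pkl','wb'))
cv2.imwrite('pics/rel.png',cv2.resize(S['side']['img'][60:320,240:500],None,fx=2.3,fy=2.3,interpolation=cv2.INTER_CUBIC)); cv2.imwrite('pics/topr.png',S['top']['img'])
rel([])
E
python3 f.py
```

```text
bin_a [('top', 0.79), ('side', 0.91)] [0.5797 0.1974] yaw 15.5 iou [0.94, 0.91]
bin_b [('side', 0.82)] [0.5665 0.075 ] yaw -4.2 iou [0.95]
bin_c unseen
bin_d [('top', 0.86), ('side', 0.95)] [ 0.5467 -0.1878] yaw -3.0 iou [0.93, 0.95]
scanner [('top', 0.58), ('side', 0.74)] [0.7037 0.0083] yaw -10.7 iou [0.77, 0.85]
tray_yellow [('top', 0.9)] [ 0.4645 -0.3998] yaw -1.9 iou [0.97]
now [0.7053 0.0087 0.2632] [-3.14   0.006  0.216] w 0.0701 t 33.38 q [-0.07  0.46  0.82 -0.    1.87  1.29]
```

View pics/rel.png

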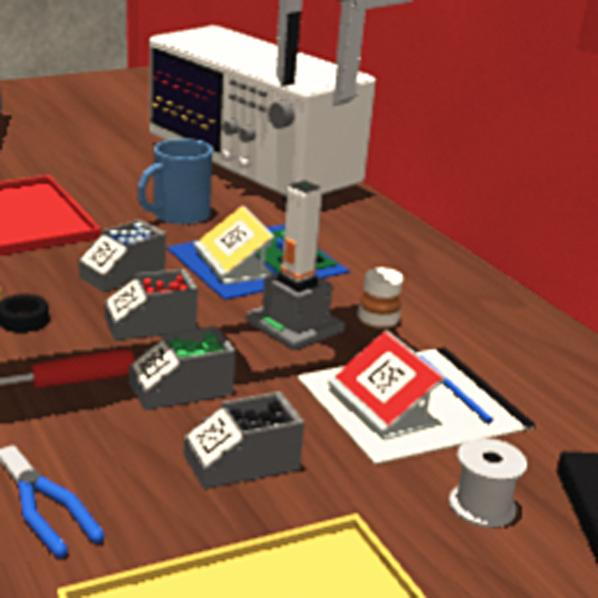

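```bash
cat > p.py <<'E'
from h import *
import sys
T=np.array([.4648,-.3985]); ty=np.radians(-1.8)
def slot(i,j,off=.010): return T+Rn.from_euler('z',ty).as_matrix()[:2,:2]@[i*.06+off,j*.047]
def pick(b,off=.010): return np.array(b[:2])+off*np.array([np.cos(b[2]),np.sin(b[2])])
def chain(a,b):
    (p,R),(q,Q)=a,b; print('  from',np.round(p,3),'->',np.round(q,3),np.round(R.inv().apply(np.array(q)-p),4),np.round((R.inv()*Q).as_rotvec(degrees=True),2))
if __name__=='__main__':
    b=[float(v) for v in sys.argv[1].split(',')]; b[2]=np.radians(b[2]); s=slot(*[int(v) for v in sys.argv[2].split(',')])
    c=pick(b); rel([((*c,.16),down(b[2])),((*c,.026),down(b[2]))])
    chain(((*c,.026),down(b[2])),((*s,.16),down(ty)))
    print('place rel now'); rel([((*s,.16),down(ty)),((*s,.0315),down(ty))])
E
python3 p.py .5467,-.1884,-3.5 1,-1
```

```text
now [0.7053 0.0087 0.2632] [-3.14   0.006  0.216] w 0.0701 t 33.38 q [-0.07  0.46  0.82 -0.    1.87  1.29]
 row [-0.1869  0.1615  0.1041] [-0.04  0.34 15.86]
 row [-0.1862  0.1617  0.2381] [-0.04  0.34 15.86]
  from [ 0.557 -0.189  0.026] -> [ 0.533 -0.448  0.16 ] [-0.0076  0.2596 -0.134 ] [ 0.   0.  -1.7]
place rel now
now [0.7053 0.0087 0.2632] [-3.14   0.006  0.216] w 0.0701 t 33.38 q [-0.07  0.46  0.82 -0.    1.87  1.29]
 row [-0.2651  0.4092  0.1041] [-0.05  0.34 14.16]
 row [-0.2644  0.4094  0.2326] [-0.05  0.34 14.16]
```

Request:
servo_tool(
  commands=[-0.187,0.1615,0,0,0.3,15.9,0.07,-0.187,0.1615,0,0,0.3,15.9,0.07,-0.187,0.1615,0,0,0.3,15.9,0.07,-0.187,0.1615,0,0,0.3,15.9,0.07,-0.187,0.1615,0.104,0,0.3,15.9,0.07,-0.187,0.1615,0.104,0,0.3,15.9,0.07,-0.187,0.1615,0.104,0,0.3,15.9,0.07,-0.187,0.1615,0.104,0,0.3,15.9,0.07,-0.187,0.1615,0.104,0,0.3,15.9,0.07],
)

```text
time: 34.5
tool_pos: [0.5591, -0.1895, 0.1648]
ee_rot: [3.14, -0.008, -0.061]
wrist_force: [-0.9, -0.5, 0.2]
width: 0.0703
finger_force: 0.0
```

```bash
sed -i "s/,'scanner','tray_yellow'//" f.py; python3 f.py; python3 p.py .5467,-.1884,-3.5 1,-1
```

```text
bin_a [('top', 0.88), ('side', 0.62)] [0.5793 0.1978] yaw 16.2 iou [0.89, 0.9]
bin_b [('top', 0.95), ('side', 0.69)] [0.5638 0.0712] yaw -9.1 iou [0.93, 0.86]
bin_c [('top', 0.87), ('side', 0.81)] [ 0.5434 -0.0585] yaw -3.8 iou [0.94, 0.93]
bin_d [('top', 0.76), ('side', 0.8)] [ 0.5435 -0.1903] yaw -1.2 iou [0.46, 0.89]
now [ 0.5582 -0.1892  0.1632] [ 3.141 -0.005 -0.062] w 0.0701 t 34.7 q [-0.42  0.19  1.36  0.    1.59  1.21]
now [ 0.5582 -0.1892  0.1632] [ 3.141 -0.005 -0.062] w 0.0701 t 34.7 q [-0.42  0.19  1.36  0.    1.59  1.21]
 row [-0.0015 -0.0001  0.0032] [ 0.02 -0.28 -0.03]
 row [-2.200e-03 -1.000e-04  1.372e-01] [ 0.02 -0.28 -0.03]
  from [ 0.557 -0.189  0.026] -> [ 0.533 -0.448  0.16 ] [-0.0076  0.2596 -0.134 ] [ 0.   0.  -1.7]
place rel now
now [ 0.5582 -0.1892  0.1632] [ 3.141 -0.005 -0.062] w 0.0701 t 34.7 q [-0.42  0.19  1.36  0.    1.59  1.21]
 row [-0.009   0.2595  0.0032] [ 0.02 -0.28 -1.73]
 row [-0.0096  0.2595  0.1317] [ 0.02 -0.28 -1.73]
```

Request:
servo_tool(
  commands=[-0.0015,0,0.06,0,-0.2,0,0.07,-0.0015,0,0.12,0,-0.2,0,0.07,-0.0015,0,0.1365,0,-0.2,0,0.07,-0.0015,0,0.1365,0,-0.2,0,0.07,-0.0015,0,0.1365,0,-0.2,0,0.07,-0.0015,0,0.1365,0,-0.2,0,0.04,-0.0015,0,0.1365,0,-0.2,0,0.04,-0.0015,0,0.1365,0,-0.2,0,0.04,-0.0015,0,0.1365,0,-0.2,0,0.04,-0.0015,0,0.1365,0,-0.2,0,0.04],
)

```text
time: 35.95
tool_pos: [0.5571, -0.1891, 0.0266]
ee_rot: [-3.141, -0.001, -0.062]
wrist_force: [-0.3, -0.0, 5.8]
width: 0.0496
finger_force: 30.0
```

Request:
servo_tool(
  commands=[0,0,0,0,0,0,0.04,0,0,-0.03,0,0,0,0.04,0,0,-0.08,0,0,0,0.04,0,0,-0.134,0,0,0,0.04,0,0,-0.134,0,0,0,0.04],
)

```text
time: 36.58
tool_pos: [0.5591, -0.1903, 0.1647]
ee_rot: [3.138, -0.009, -0.062]
wrist_force: [0.9, 0.7, -1.3]
width: 0.0497
finger_force: 30.0
```

```bash
cat > q.py <<'E'
from h import *
import sys; from p import *
s=slot(*[int(v) for v in sys.argv[1].split(',')]); rel([((*s,.16),down(ty)),((*s,.0315),down(ty))])
o=robot.get_obs(); print(o['finger_force'])
E
python3 q.py 1,-1
```

```text
now [ 0.5591 -0.1903  0.1647] [ 3.138 -0.009 -0.062] w 0.0497 t 36.58 q [-0.42  0.19  1.36  0.    1.58  1.21]
 row [-0.0099  0.2585  0.0055] [ 0.2  -0.52 -1.74]
 row [-0.0111  0.2581  0.134 ] [ 0.2  -0.52 -1.74]
29.980875849723816
```

Request:
servo_tool(
  commands=[-0.008,0.259,0,0,0,-1.7,0.04,-0.008,0.259,0,0,0,-1.7,0.04,-0.008,0.259,0,0,0,-1.7,0.04,-0.008,0.259,0,0,0,-1.7,0.04,-0.008,0.259,0,0,0,-1.7,0.04,-0.008,0.259,0,0,0,-1.7,0.04,-0.008,0.259,0,0,0,-1.7,0.04,-0.008,0.259,0,0,0,-1.7,0.04],
)

```text
time: 37.58
tool_pos: [0.5331, -0.4452, 0.1593]
ee_rot: [-3.141, 0.001, -0.03]
wrist_force: [-0.0, -0.8, -1.4]
width: 0.0498
finger_force: 30.0
```

```bash
python3 q.py 1,-1
```

```text
now [ 0.5331 -0.4452  0.1593] [-3.141e+00  1.000e-03 -3.000e-02] w 0.0498 t 37.58 q [-0.78  0.43  1.07  0.    1.65  0.82]
 row [ 0.0002  0.0024 -0.0007] [-0.05  0.04  0.08]
 row [0.0003 0.0026 0.1278] [-0.05  0.04  0.08]
29.980928599834442
```

Lower, release, retreat.

Request:
servo_tool(
  commands=[0,0.0025,0.06,0,0,0,0.04,0,0.0025,0.1,0,0,0,0.04,0,0.0025,0.12,0,0,0,0.04,0,0.0025,0.128,0,0,0,0.04,0,0.0025,0.128,0,0,0,0.04,0,0.0025,0.128,0,0,0,0.04,0,0.0025,0.128,0,0,0,0.065,0,0.0025,0.128,0,0,0,0.065,0,0.0025,0.128,0,0,0,0.065,0,0.0025,0.128,0,0,0,0.065],
)

```text
time: 38.83
tool_pos: [0.5323, -0.4495, 0.0311]
ee_rot: [-3.141, 0.001, -0.032]
wrist_force: [0.6, 0.6, 0.4]
width: 0.0649
finger_force: 0.0
```

Request:
servo_tool(
  commands=[0,0,-0.04,0,0,0,0.066,0,0,-0.1,0,0,0,0.066,0,0,-0.14,0,0,0,0.066,0,0,-0.14,0,0,0,0.07,0,0,-0.14,0,0,0,0.07],
)

```text
time: 39.45
tool_pos: [0.5319, -0.4491, 0.1695]
ee_rot: [-3.139, 0.002, -0.032]
wrist_force: [-0.7, 0.7, -1.0]
width: 0.07
finger_force: 0.0
```

```bash
cat > f.py <<'E'
from h import *
import pickle,sys
g=pickle.load(open('o.pkl','rb')); o,S=look2({k:g[k] for k in sys.argv[1].split(',')}); cv2.imwrite('pics/side_'+sys.argv[2]+'.png',S['side']['img'])
E
python3 f.py bin_a,bin_b,bin_c d1; python3 p.py .5438,-.0588,-3.5 1,1
```

```text
bin_a [('top', 0.87), ('side', 0.62)] [0.5793 0.197 ] yaw 17.4 iou [0.93, 0.9]
bin_b [('top', 0.59), ('side', 0.63)] [0.5646 0.0724] yaw -8.8 iou [0.87, 0.9]
bin_c [('top', 0.78), ('side', 0.84)] [ 0.5431 -0.0587] yaw -2.8 iou [0.85, 0.92]
now [ 0.5316 -0.4488  0.1681] [-3.138  0.004 -0.032] w 0.0703 t 39.65 q [-0.78  0.43  1.04 -0.    1.67  0.82]
 row [ 0.0097 -0.3898  0.0096] [-0.22  0.25  1.66]
 row [ 0.0103 -0.3893  0.1436] [-0.22  0.25  1.66]
  from [ 0.554 -0.059  0.026] -> [ 0.536 -0.354  0.16 ] [ 0.0005  0.2948 -0.134 ] [ 0.   0.  -1.7]
place rel now
now [ 0.5316 -0.4488  0.1681] [-3.138  0.004 -0.032] w 0.0703 t 39.65 q [-0.78  0.43  1.04 -0.    1.67  0.82]
 row [ 0.0016 -0.0951  0.0085] [-0.22  0.25 -0.04]
 row [ 0.0022 -0.0946  0.137 ] [-0.22  0.25 -0.04]
```

View pics/side_d1.png

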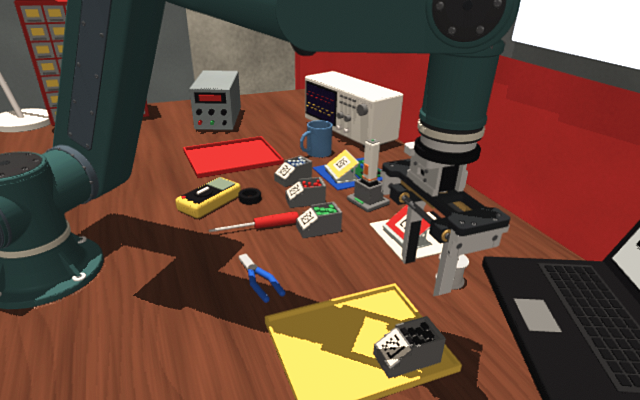

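Request:
servo_tool(
  commands=[0.01,-0.39,0.005,0,0,1.7,0.07,0.01,-0.39,0.005,0,0,1.7,0.07,0.01,-0.39,0.005,0,0,1.7,0.07,0.01,-0.39,0.005,0,0,1.7,0.07,0.01,-0.39,0.005,0,0,1.7,0.07,0.01,-0.39,0.005,0,0,1.7,0.07,0.01,-0.39,0.005,0,0,1.7,0.07,0.01,-0.39,0.005,0,0,1.7,0.07,0.01,-0.39,0.005,0,0,1.7,0.07,0.01,-0.39,0.005,0,0,1.7,0.07],
)

```text
time: 40.9
tool_pos: [0.5549, -0.0617, 0.1661]
ee_rot: [-3.141, 0.001, -0.064]
wrist_force: [-0.2, 1.2, -0.0]
width: 0.0702
finger_force: 0.0
```

```bash
python3 f.py bin_a,bin_b,bin_c d2; python3 p.py .5436,-.0588,-3.5 1,1
```

```text
bin_a [('top', 0.58), ('side', 0.86)] [0.5794 0.1972] yaw 18.2 iou [0.92, 0.89]
bin_b [('top', 0.81)] [0.5619 0.0702] yaw -8.3 iou [0.91]
bin_c [('top', 0.55), ('side', 0.91)] [ 0.5415 -0.0582] yaw -0.7 iou [0.59, 0.88]
now [ 0.5549 -0.0609  0.1662] [-3.141e+00  1.000e-03 -6.300e-02] w 0.0701 t 41.1 q [-0.21  0.12  1.43  0.    1.59  1.42]
 row [-0.0014 -0.0014  0.0062] [-0.03  0.06 -0.12]
 row [-0.0012 -0.0013  0.1402] [-0.03  0.06 -0.12]
  from [ 0.554 -0.059  0.026] -> [ 0.536 -0.354  0.16 ] [ 0.0007  0.2948 -0.134 ] [ 0.   0.  -1.7]
place rel now
now [ 0.5549 -0.0609  0.1662] [-3.141e+00  1.000e-03 -6.300e-02] w 0.0701 t 41.1 q [-0.21  0.12  1.43  0.    1.59  1.42]
 row [-1.000e-04  2.934e-01  6.100e-03] [-0.03  0.06 -1.82]
 row [1.000e-04 2.935e-01 1.346e-01] [-0.03  0.06 -1.82]
```

Pick, lift, transit in sequence (relative to commanded poses).

Request:
servo_tool(
  commands=[-0.0013,-0.0013,0.06,0,0,0,0.07,-0.0013,-0.0013,0.12,0,0,0,0.07,-0.0013,-0.0013,0.14,0,0,0,0.07,-0.0013,-0.0013,0.14,0,0,0,0.07,-0.0013,-0.0013,0.14,0,0,0,0.07,-0.0013,-0.0013,0.14,0,0,0,0.04,-0.0013,-0.0013,0.14,0,0,0,0.04,-0.0013,-0.0013,0.14,0,0,0,0.04,-0.0013,-0.0013,0.14,0,0,0,0.04,-0.0013,-0.0013,0.14,0,0,0,0.04],
)

```text
time: 42.35
tool_pos: [0.5543, -0.0588, 0.0275]
ee_rot: [-3.141, -0.001, -0.062]
wrist_force: [-0.4, -0.5, 5.6]
width: 0.0494
finger_force: 30.0
```

Request:
servo_tool(
  commands=[0,0,-0.03,0,0,0,0.04,0,0,-0.08,0,0,0,0.04,0,0,-0.134,0,0,0,0.04,0.001,0.295,-0.134,0,0,-1.7,0.04,0.001,0.295,-0.134,0,0,-1.7,0.04,0.001,0.295,-0.134,0,0,-1.7,0.04,0.001,0.295,-0.134,0,0,-1.7,0.04,0.001,0.295,-0.134,0,0,-1.7,0.04,0.001,0.295,-0.134,0,0,-1.7,0.04,0.001,0.295,-0.134,0,0,-1.7,0.04],
)

```text
time: 43.6
tool_pos: [0.5361, -0.3523, 0.1588]
ee_rot: [-3.139, 0.002, -0.032]
wrist_force: [-0.2, -0.0, -1.8]
width: 0.0497
finger_force: 30.0
```

```bash
python3 q.py 1,1
```

```text
now [ 0.5361 -0.3523  0.1588] [-3.139e+00  2.000e-03 -3.200e-02] w 0.0497 t 43.6 q [-0.67  0.31  1.22  0.    1.61  0.93]
 row [ 0.0002  0.0014 -0.0012] [-0.17  0.14 -0.04]
 row [0.0005 0.0018 0.1273] [-0.17  0.14 -0.04]
29.999173879623413
```

Request:
servo_tool(
  commands=[0,0.0015,0.06,0,0,0,0.04,0,0.0015,0.1,0,0,0,0.04,0,0.0015,0.12,0,0,0,0.04,0,0.0015,0.127,0,0,0,0.04,0,0.0015,0.127,0,0,0,0.04,0,0.0015,0.127,0,0,0,0.04,0,0.0015,0.127,0,0,0,0.065,0,0.0015,0.127,0,0,0,0.065,0,0.0015,0.127,0,0,0,0.065,0,0.0015,0.127,0,0,0,0.065],
)

```text
time: 44.85
tool_pos: [0.5363, -0.3546, 0.0332]
ee_rot: [-3.141, 0.001, -0.032]
wrist_force: [-0.6, 0.8, 1.1]
width: 0.0652
finger_force: 0.0
```

Request:
servo_tool(
  commands=[0,0,-0.04,0,0,0,0.066,0,0,-0.1,0,0,0,0.066,0,0,-0.14,0,0,0,0.066,0,0,-0.14,0,0,0,0.07,0,0,-0.14,0,0,0,0.07],
)

```text
time: 45.48
tool_pos: [0.5359, -0.3543, 0.1717]
ee_rot: [-3.14, 0.003, -0.032]
wrist_force: [-0.2, 0.4, -0.6]
width: 0.0703
finger_force: 0.0
```

```bash
python3 f.py bin_a,bin_b d3; python3 p.py .5641,.0714,-8.2 -1,-1
```

```text
bin_a [('top', 0.84), ('side', 0.71)] [0.5792 0.1972] yaw 16.0 iou [0.91, 0.91]
bin_b [('top', 0.82), ('side', 0.59)] [0.5635 0.0718] yaw -9.2 iou [0.95, 0.89]
now [ 0.5356 -0.354   0.1705] [-3.138  0.004 -0.032] w 0.07 t 45.67 q [-0.67  0.31  1.2   0.    1.64  0.93]
 row [ 0.0248 -0.425   0.0118] [-0.18  0.26  6.35]
 row [ 0.0254 -0.4245  0.1458] [-0.18  0.26  6.35]
  from [0.574 0.07  0.026] -> [ 0.413 -0.444  0.16 ] [-0.0857  0.5315 -0.134 ] [-0.   0.  -6.4]
place rel now
now [ 0.5356 -0.354   0.1705] [-3.138  0.004 -0.032] w 0.07 t 45.67 q [-0.67  0.31  1.2   0.    1.64  0.93]
 row [-0.1192  0.0938  0.0107] [-0.19  0.25 -0.05]
 row [-0.1186  0.0942  0.1392] [-0.19  0.25 -0.05]
```

Request:
servo_tool(
  commands=[0.025,-0.425,0.009,0,0,6.4,0.07,0.025,-0.425,0.009,0,0,6.4,0.07,0.025,-0.425,0.009,0,0,6.4,0.07,0.025,-0.425,0.009,0,0,6.4,0.07,0.025,-0.425,0.009,0,0,6.4,0.07,0.025,-0.425,0.009,0,0,6.4,0.07,0.025,-0.425,0.009,0,0,6.4,0.07,0.025,-0.425,0.009,0,0,6.4,0.07,0.025,-0.425,0.009,0,0,6.4,0.07,0.025,-0.425,0.009,0,0,6.4,0.07],
)

```text
time: 46.92
tool_pos: [0.575, 0.0679, 0.164]
ee_rot: [-3.142, 0.002, -0.146]
wrist_force: [-0.4, 0.0, 0.1]
width: 0.0702
finger_force: 0.0
```

```bash
python3 f.py bin_a,bin_b d4; python3 p.py .5641,.0714,-8.2 -1,-1
```

```text
bin_a [('top', 0.86), ('side', 0.97)] [0.5803 0.2024] yaw 23.3 iou [0.53, 0.91]
bin_b [('top', 0.71), ('side', 0.84)] [0.5621 0.0712] yaw -8.5 iou [0.61, 0.89]
now [0.5751 0.0682 0.1644] [-3.141e+00  1.000e-03 -1.460e-01] w 0.0703 t 47.12 q [0.02 0.17 1.38 0.   1.59 1.74]
 row [-0.0014 -0.0016  0.0044] [-0.03  0.05 -0.15]
 row [-0.0013 -0.0015  0.1384] [-0.03  0.05 -0.15]
  from [0.574 0.07  0.026] -> [ 0.413 -0.444  0.16 ] [-0.0857  0.5315 -0.134 ] [-0.   0.  -6.4]
place rel now
now [0.5751 0.0682 0.1644] [-3.141e+00  1.000e-03 -1.460e-01] w 0.0703 t 47.12 q [0.02 0.17 1.38 0.   1.59 1.74]
 row [-0.0857  0.5302  0.0042] [-0.03  0.05 -6.55]
 row [-0.0856  0.5302  0.1327] [-0.03  0.05 -6.55]
```

Request:
servo_tool(
  commands=[-0.0013,-0.0015,0.06,0,0,0,0.07,-0.0013,-0.0015,0.12,0,0,0,0.07,-0.0013,-0.0015,0.138,0,0,0,0.07,-0.0013,-0.0015,0.138,0,0,0,0.07,-0.0013,-0.0015,0.138,0,0,0,0.07,-0.0013,-0.0015,0.138,0,0,0,0.04,-0.0013,-0.0015,0.138,0,0,0,0.04,-0.0013,-0.0015,0.138,0,0,0,0.04,-0.0013,-0.0015,0.138,0,0,0,0.04,-0.0013,-0.0015,0.138,0,0,0,0.04],
)

```text
time: 48.38
tool_pos: [0.5747, 0.071, 0.0277]
ee_rot: [-3.141, -0.001, -0.144]
wrist_force: [-0.9, -0.7, 5.4]
width: 0.0494
finger_force: 30.0
```

Request:
servo_tool(
  commands=[0,0,-0.03,0,0,0,0.04,0,0,-0.08,0,0,0,0.04,0,0,-0.134,0,0,0,0.04,0,0,-0.134,0,0,0,0.04],
)

```text
time: 48.88
tool_pos: [0.5768, 0.0712, 0.1659]
ee_rot: [-3.139, -0.009, -0.144]
wrist_force: [0.4, -0.8, -1.9]
width: 0.0499
finger_force: 30.0
```

Request:
servo_tool(
  commands=[-0.086,0.5315,0,0,0,-6.4,0.04,-0.086,0.5315,0,0,0,-6.4,0.04,-0.086,0.5315,0,0,0,-6.4,0.04,-0.086,0.5315,0,0,0,-6.4,0.04,-0.086,0.5315,0,0,0,-6.4,0.04,-0.086,0.5315,0,0,0,-6.4,0.04,-0.086,0.5315,0,0,0,-6.4,0.04,-0.086,0.5315,0,0,0,-6.4,0.04,-0.086,0.5315,0,0,0,-6.4,0.04,-0.086,0.5315,0,0,0,-6.4,0.04],
)

```text
time: 50.12
tool_pos: [0.4105, -0.4442, 0.1568]
ee_rot: [-3.137, 0.004, -0.037]
wrist_force: [-0.2, 0.3, -1.3]
width: 0.0495
finger_force: 30.0
```

```bash
python3 q.py -1,-1;python3 f.py bin_a d5;
```

```text
now [ 0.4105 -0.4442  0.1568] [-3.137  0.004 -0.037] w 0.0495 t 50.12 q [-0.92  0.23  1.32 -0.    1.59  0.69]
 row [ 0.0028 -0.0004 -0.0032] [-0.25  0.24 -0.29]
 row [3.400e-03 1.000e-04 1.253e-01] [-0.25  0.24 -0.29]
29.99751091003418
bin_a [('top', 0.82), ('side', 0.56)] [0.5789 0.1976] yaw 18.1 iou [0.94, 0.93]
```

Request:
servo_tool(
  commands=[0.001,0,0.06,0,0,0,0.04,0.001,0,0.1,0,0,0,0.04,0.001,0,0.115,0,0,0,0.04,0.001,0,0.127,0,0,0,0.04,0.001,0,0.127,0,0,0,0.04,0.001,0,0.127,0,0,0,0.04,0.001,0,0.127,0,0,0,0.065,0.001,0,0.127,0,0,0,0.065,0.001,0,0.127,0,0,0,0.065,0.001,0,0.127,0,0,0,0.065],
)

```text
time: 51.58
tool_pos: [0.4136, -0.4427, 0.0333]
ee_rot: [-3.141, 0.001, -0.032]
wrist_force: [-0.4, -0.2, 0.5]
width: 0.0651
finger_force: 0.0
```

Request:
servo_tool(
  commands=[0,0,-0.04,0,0,0,0.066,0,0,-0.1,0,0,0,0.066,0,0,-0.14,0,0,0,0.066,0,0,-0.14,0,0,0,0.07,0,0,-0.14,0,0,0,0.07],
)

```text
time: 52.2
tool_pos: [0.4133, -0.4422, 0.1717]
ee_rot: [-3.139, 0.002, -0.032]
wrist_force: [0.6, -0.6, -1.9]
width: 0.0699
finger_force: 0.0
```

```bash
python3 f.py bin_a d6; python3 p.py .5793,.1975,17 -1,1
```

```text
bin_a [('top', 0.73), ('side', 0.93)] [0.5778 0.1972] yaw 18.3 iou [0.88, 0.83]
now [ 0.413  -0.4419  0.1706] [-3.138  0.004 -0.032] w 0.07 t 52.4 q [-0.91  0.23  1.3  -0.    1.62  0.69]
 row [ 0.1551 -0.6476  0.0127] [ -0.26   0.17 -18.85]
 row [ 0.1556 -0.647   0.1467] [ -0.26   0.17 -18.85]
  from [0.589 0.2   0.026] -> [ 0.416 -0.35   0.16 ] [-0.3259  0.4759 -0.134 ] [ 0.  -0.  18.8]
place rel now
now [ 0.413  -0.4419  0.1706] [-3.138  0.004 -0.032] w 0.07 t 52.4 q [-0.91  0.23  1.3  -0.    1.62  0.69]
 row [ 0.0004 -0.0919  0.011 ] [-0.23  0.21 -0.05]
 row [ 0.0008 -0.0914  0.1395] [-0.23  0.21 -0.05]
```

Request:
servo_tool(
  commands=[0.08,-0.33,0.01,0,0,-9,0.07,0.08,-0.33,0.01,0,0,-9,0.07,0.08,-0.33,0.01,0,0,-9,0.07,0.08,-0.33,0.01,0,0,-9,0.07,0.155,-0.6475,0.01,0,0,-18.8,0.07,0.155,-0.6475,0.01,0,0,-18.8,0.07,0.155,-0.6475,0.01,0,0,-18.8,0.07,0.155,-0.6475,0.01,0,0,-18.8,0.07,0.155,-0.6475,0.01,0,0,-18.8,0.07,0.155,-0.6475,0.01,0,0,-18.8,0.07],
)

```text
time: 53.65
tool_pos: [0.5785, 0.1619, 0.1624]
ee_rot: [-3.141, 0.002, 0.296]
wrist_force: [-0.3, -0.6, -0.3]
width: 0.0697
finger_force: 0.0
```

```bash
cat > /dev/null; python3 p.py .5793,.1975,17 -1,1
```

```text
now [0.5785 0.1619 0.1624] [-3.141e+00  2.000e-03  2.960e-01] w 0.0697 t 53.65 q [0.18 0.22 1.33 0.   1.6  1.45]
 row [ 0.0212 -0.0338  0.0024] [-0.05  0.14 -0.04]
 row [ 0.0215 -0.0337  0.1364] [-0.05  0.14 -0.04]
  from [0.589 0.2   0.026] -> [ 0.416 -0.35   0.16 ] [-0.3259  0.4759 -0.134 ] [ 0.  -0.  18.8]
place rel now
now [0.5785 0.1619 0.1624] [-3.141e+00  2.000e-03  2.960e-01] w 0.0697 t 53.65 q [0.18 0.22 1.33 0.   1.6  1.45]
 row [-0.3044  0.4423  0.0028] [-0.03  0.14 18.76]
 row [-0.3041  0.4424  0.1313] [-0.03  0.14 18.76]
```

Request:
servo_tool(
  commands=[0,0,0,0,0,0,0.07,0,0,0,0,0,0,0.07,0,0,0,0,0,0,0.07],
)

```text
time: 54.02
tool_pos: [0.5784, 0.1585, 0.1633]
ee_rot: [-3.141, 0.001, 0.294]
wrist_force: [0.5, 0.0, -0.3]
width: 0.0703
finger_force: 0.0
```

```bash
python3 p.py .5793,.1975,17 -1,1; python3 f.py bin_a d7
```

```text
now [0.5784 0.1585 0.1633] [-3.141e+00  1.000e-03  2.940e-01] w 0.0703 t 54.02 q [0.17 0.21 1.33 0.   1.6  1.45]
 row [ 0.0221 -0.0371  0.0033] [-0.03  0.08 -0.16]
 row [ 0.0223 -0.037   0.1373] [-0.03  0.08 -0.16]
  from [0.589 0.2   0.026] -> [ 0.416 -0.35   0.16 ] [-0.3259  0.4759 -0.134 ] [ 0.  -0.  18.8]
place rel now
now [0.5784 0.1585 0.1633] [-3.141e+00  1.000e-03  2.940e-01] w 0.0703 t 54.02 q [0.17 0.21 1.33 0.   1.6  1.45]
 row [-0.3025  0.4396  0.0035] [-0.02  0.09 18.64]
 row [-0.3023  0.4397  0.132 ] [-0.02  0.09 18.64]
bin_a [('top', 0.8), ('side', 0.89)] [0.5804 0.1958] yaw 14.4 iou [0.46, 0.92]
```

Request:
servo_tool(
  commands=[0.022,-0.037,0.003,0,0,0,0.07,0.022,-0.037,0.003,0,0,0,0.07,0.022,-0.037,0.003,0,0,0,0.07,0.022,-0.037,0.06,0,0,0,0.07,0.022,-0.037,0.115,0,0,0,0.07,0.022,-0.037,0.137,0,0,0,0.07,0.022,-0.037,0.137,0,0,0,0.07,0.022,-0.037,0.137,0,0,0,0.07],
)

```text
time: 55.22
tool_pos: [0.5901, 0.2015, 0.0286]
ee_rot: [-3.141, -0.002, 0.295]
wrist_force: [-0.3, -0.5, 0.0]
width: 0.0698
finger_force: 0.0
```

Request:
servo_tool(
  commands=[0,0,0,0,0,0,0.04,0,0,0,0,0,0,0.04,0,0,0,0,0,0,0.04,0,0,0,0,0,0,0.04,0,0,0,0,0,0,0.04,0,0,-0.03,0,0,0,0.04,0,0,-0.08,0,0,0,0.04,0,0,-0.134,0,0,0,0.04,0,0,-0.134,0,0,0,0.04,0,0,-0.134,0,0,0,0.04],
)

```text
time: 56.48
tool_pos: [0.588, 0.2019, 0.159]
ee_rot: [-3.14, 0.003, 0.296]
wrist_force: [-0.1, -0.5, -1.8]
width: 0.0497
finger_force: 30.0
```

```bash
python3 q.py -1,1
```

```text
now [0.588  0.2019 0.159 ] [-3.14e+00  3.00e-03  2.96e-01] w 0.0497 t 56.48 q [0.24 0.27 1.28 0.   1.6  1.51]
 row [-0.3253  0.4777 -0.0007] [-0.05  0.2  18.77]
 row [-0.3249  0.4779  0.1278] [-0.05  0.2  18.77]
29.992388784885406
```

Request:
servo_tool(
  commands=[-0.1625,0.239,0,0,0,9,0.04,-0.1625,0.239,0,0,0,9,0.04,-0.1625,0.239,0,0,0,9,0.04,-0.1625,0.239,0,0,0,9,0.04,-0.325,0.4775,0,0,0,18.8,0.04,-0.325,0.4775,0,0,0,18.8,0.04,-0.325,0.4775,0,0,0,18.8,0.04,-0.325,0.4775,0,0,0,18.8,0.04,-0.325,0.4775,0,0,0,18.8,0.04,-0.325,0.4775,0,0,0,18.8,0.04],
)

```text
time: 57.72
tool_pos: [0.4146, -0.3516, 0.1567]
ee_rot: [-3.137, 0.006, -0.037]
wrist_force: [-1.0, 0.1, -2.0]
width: 0.0495
finger_force: 30.0
```

Request:
servo_tool(
  commands=[0,0,0,0,0,0,0.04,0,0,0,0,0,0,0.04,0,0,0,0,0,0,0.04],
)

```text
time: 58.1
tool_pos: [0.418, -0.3481, 0.1603]
ee_rot: [-3.14, 0.001, -0.03]
wrist_force: [-0.4, 0.2, -0.7]
width: 0.0499
finger_force: 30.0
```

```bash
python3 q.py -1,1
```

```text
now [ 0.418  -0.3481  0.1603] [-3.14e+00  1.00e-03 -3.00e-02] w 0.0499 t 58.1 q [-0.8   0.09  1.48  0.    1.57  0.8 ]
 row [-0.0016  0.0019  0.0003] [-0.08  0.05  0.09]
 row [-0.0015  0.0021  0.1288] [-0.08  0.05  0.09]
29.992403090000153
```

Request:
servo_tool(
  commands=[-0.001,0.001,0.06,0,0,0,0.04,-0.001,0.001,0.1,0,0,0,0.04,-0.001,0.001,0.115,0,0,0,0.04,-0.001,0.001,0.1275,0,0,0,0.04,-0.001,0.001,0.1275,0,0,0,0.04,-0.001,0.001,0.1275,0,0,0,0.04,-0.001,0.001,0.1275,0,0,0,0.065,-0.001,0.001,0.1275,0,0,0,0.065,-0.001,0.001,0.1275,0,0,0,0.065,-0.001,0.001,0.1275,0,0,0,0.065],
)

```text
time: 59.35
tool_pos: [0.4162, -0.3507, 0.0331]
ee_rot: [-3.141, 0.001, -0.032]
wrist_force: [-0.2, 0.4, -0.5]
width: 0.0648
finger_force: 0.0
```

Request:
servo_tool(
  commands=[0,0,-0.04,0,0,0,0.066,0,0,-0.1,0,0,0,0.066,0,0,-0.16,0,0,0,0.066,-0.1,-0.2,-0.18,0,0,0,0.07,-0.1,-0.35,-0.18,0,0,0,0.07,-0.1,-0.35,-0.18,0,0,0,0.07,-0.1,-0.35,-0.18,0,0,0,0.07,-0.1,-0.35,-0.18,0,0,0,0.07,-0.1,-0.35,-0.18,0,0,0,0.07,-0.1,-0.35,-0.18,0,0,0,0.07],
)

```text
time: 60.6
tool_pos: [0.3271, 0.0051, 0.2139]
ee_rot: [-3.141, -0.001, -0.024]
wrist_force: [-0.2, -0.3, 0.2]
width: 0.0697
finger_force: 0.0
```

Request:
servo_tool(
  commands=[0,0,0,0,0,0,0.07,0,0,0,0,0,0,0.07,0,0,0,0,0,0,0.07],
)

```text
time: 60.98
tool_pos: [0.3279, 0.0012, 0.213]
ee_rot: [-3.141, 0.002, -0.035]
wrist_force: [-0.9, 0.5, -0.1]
width: 0.07
finger_force: 0.0
```

```bash
python3 - <<'E'
from h import *
S=snapshot('side'); T=snapshot('top')
cv2.imwrite('pics/fin.png',np.vstack([S['img'][110:],T['img'][90:290]]))
from p import T as C,ty,slot
print([slot(i,j,0).round(3) for i in(1,-1) for j in(1,-1)])
o,_=look2({n:(*slot(i,j,0),ty) for n,i,j in(('bin_d',1,-1),('bin_c',1,1),('bin_b',-1,-1),('bin_a',-1,1))},z0=.004)
E
```

```text
[array([ 0.526, -0.353]), array([ 0.523, -0.447]), array([ 0.406, -0.35 ]), array([ 0.403, -0.444])]
bin_d [('top', 0.86), ('side', 0.71)] [ 0.523  -0.4517] yaw -2.8 iou [0.92, 0.95]
bin_c [('top', 0.55), ('side', 0.83)] [ 0.5269 -0.3569] yaw -0.1 iou [0.92, 0.94]
bin_b [('top', 0.83), ('side', 0.85)] [ 0.4045 -0.445 ] yaw -0.6 iou [0.92, 0.95]
bin_a [('top', 0.91), ('side', 0.58)] [ 0.4058 -0.3519] yaw -1.8 iou [0.92, 0.94]
```

View pics/fin.png

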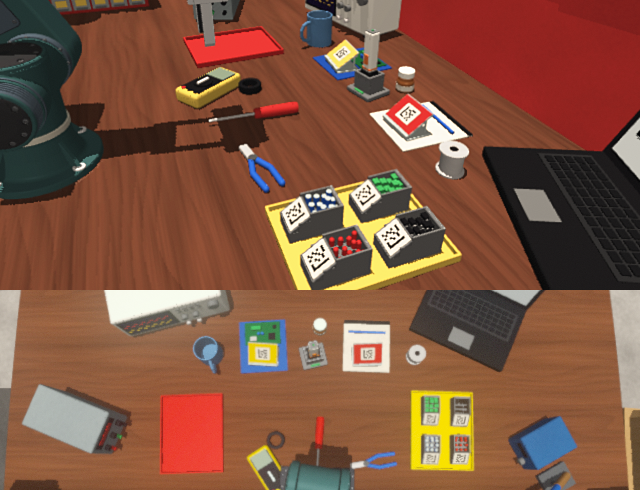

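The final picture shows all four bins flat in the yellow tray at about (442, 430), the scanner upright in its cup at (370, 60), and the other things on the bench undisturbed.

```bash
python3 -c "
from bench import close_job
print(close_job())"
```

```text
the job is handed in; nothing more can be done
None
```

I scanned the yellow card and then bins a to d in order, put the scanner back upright in its cup, set all four bins flat in the yellow tray, and handed the job in; no verdict came back.

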